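# Unpack manifold blocks and square them up in a row on the measuring plate

### The arm

A 7-joint arm with a two-finger parallel gripper is mounted at the origin on the work surface. World frame = base frame: x ahead of the robot, y to its left, z up, the work surface at z = 0. Lengths are in mm, angles in rad, forces in N, time in s.
With the tool pointing down it reaches from about 400 to 900 mm from the base axis. Payload 5.5 kg.
Tool frame: the origin (TCP) lies at the very end of the fingers, on their centre line; the grasp point (between the pads) lies 19 mm behind it (ctrl.pinch_z is the distance from the TCP to the grasp point, in mm); z points along the fingers, y is the direction in which the jaws open and shut (so a half turn about z gives the same grasp; the last joint's range is limited). The gripper opens to 85 mm and grips with 20 to 120 N. Pads are 22 mm wide; open, the fingers measure 114 mm over their backs; the gripper's body (76 mm by 85 mm) begins 54 mm behind the grasp point. The pads swing forward as they close: fully open they stand 13 mm farther back than shut.
Start: joints at [-1.024, 0.501, -0.427, 1.55, 0.221, 1.138, -0.21], TCP at [181.966, 624.01, 231.31] pointing down, gripper open.
Joint ranges: [-2.88, 2.88], [-0.31, 2.03], [-1.54, 1.56], [0.2, 2.42], [-1.41, 4.55], [0.19, 2.02], [-2.57, 2.57]. Speed limits (rad/s): [2.57, 2.57, 3.14, 3.14, 3.14, 3.14, 3.14].

### API

Orientations are given as a unit quaternion [w, x, y, z].
In Python, from cell import sensors, vision, ctrl gives the robot as it stands. The module is installed in compiled form; this text tells all that it offers.
- The arm moves only by the tool arm_command, never from a script. Its argument "plan" is a list of rows, each an object with "fingers": the opening, from -1 (shut) to 1 (fully open), so that 0 is half open; "travel": the shift along the tool's x, y, z in mm, a list of three; "dr": the turn, a rotation vector about the tool's x, y, z in rad, a list of three. In form: [{"fingers": fingers, "travel": [tx, ty, tz], "dr": [rx, ry, rz]}, ...]. A call has 1 to 12 rows; each row shifts and turns the commanded pose from where the row before left it, along the tool's axes as they then stand; what a row does not reach is not made up. A row lasts 1/12 s, in which the tool goes at most 41.7 mm and 7.16 degrees, less where a joint would pass 70% of its speed; a pose out of reach is approached as far as the arm can. A call is refused whole if a number of a shift passes 41.7 or a number of a turn 0.125, either way. A call with a gripper value outside its range is refused whole. The fingers move at their own pace and stop on an object; "squeeze" is the grip in N (left out, the last holds). Time passes only in rows, so rows that do not move let the fingers close. It gives the time, the measured TCP pose, the force and the opening at its end, in the units of the state.
- sensors.read_state(): the state, without advancing time (a new reading comes with each control period).
- vision.get_image(name): name is "side" or "top"; returns the picture (420x560x3 uint8, blue, green, red); there is no depth.
- vision.calibration(name): a dict with "camera_matrix" (3x3 intrinsics, pixels), "k1" (the pictures are not rectified: a ray, as slopes to the right and down, at radius r is drawn at 1 + k1 r^2 times it, then the intrinsics apply), "world_to_cam" (4x4, takes a point from world to camera coordinates). Camera axes: x right, y up, looking along -z (the intrinsics and any distortion apply to the point x, -y, -z); pixel columns grow to the right and rows downward; lengths in mm; the calibration is good to about 2 mm. A picture is of the moment at which its call begins. calibration takes no time and is no camera call.
- ctrl.close_job(): hands the job in, once; it reports no verdict.
Trained networks look in the newest picture that a camera, given by its name, has taken for a name from the list of things; names that differ only in an ending like _2 or _b are one class to them, and where a whole thing is asked for, a point or a joint stands for the part that bears it (a point fixed in the world has none). Each returns a list of dicts, best first, with "score" (0 to 1); they miss things now and then, are a little off and sometimes report something else, mostly with a low value. They report only what shows in the picture. A call takes as long as a camera call. They do not tell look-alikes from the thing itself.
- vision.spot_in(label, camera): "box" ([left, top, width, height] in pixels, round what is visible of it).
- vision.trace(label, camera): "region" (420x560 bool, what is visible of it) and "box" ([left, top, width, height] in pixels, round what is visible of it).
The state is a dict: "clock": time; "joints": joint angles; "dq": joint speeds; "tau": joint torques, N m; "position": TCP position; "eef_rot": TCP orientation; "contact_force": force on the tool from outside, world axes, zero at the start; "torque": the same for the moment, N m; "opening": finger opening in mm.
Only numpy, scipy, OpenCV 4.12 (cv2) and the standard library are available. Lean on these libraries where they do the work, as an engineer would, in place of code of your own. Each camera call takes 0.05 s, during which the arm holds its last target.

### The job

Fold back both long flaps of the white carton and take out every manifold block in it. Set all the blocks, these and the ones already lying skewed on the black loading plate, in one even row: ports up, each centred on a white line, square to the steel stop rail with one small end nudged flush against it, filling the lines one after another from the red-marked end without skipping any. Then fold both flaps of the empty carton shut again; leave the calculator, ring gauge and caliper case where they are.

Things in the scene. Friction and masses are not known exactly. Their poses are not given: they have to be found in the camera images.
- plate: fixed black loading plate, 200 mm (its x) x 350 mm (its y) x 20 mm thick; origin at the centre of its underside, z up. A steel stop rail 15 mm wide stands 25 mm above the plate along its far (+x) edge, its face at x = +85 mm. Four white lines run along x, 80 mm apart, at y = +120, +40, -40, -120 mm. The red-marked end is the +y end
- station1 (a point): point on the plate's top face, on white line 1 counted from the red-marked (+y) end, 40 mm from the rail face: where the origin of a block on this line lies when its end is flush with the rail; axes as the plate's
- station2 (a point): point on the plate's top face, on white line 2 counted from the red-marked (+y) end, 40 mm from the rail face: where the origin of a block on this line lies when its end is flush with the rail; axes as the plate's
- station3 (a point): point on the plate's top face, on white line 3 counted from the red-marked (+y) end, 40 mm from the rail face: where the origin of a block on this line lies when its end is flush with the rail; axes as the plate's
- station4 (a point): point on the plate's top face, on white line 4 counted from the red-marked (+y) end, 40 mm from the rail face: where the origin of a block on this line lies when its end is flush with the rail; axes as the plate's
- block1: aluminium manifold block 80 mm (its x) x 38 mm (its y) x 28 mm high, about 0.23 kg, three brass-rimmed ports on top; looks the same turned half round; origin at the centre of its underside. Starts lying skewed on the plate
- block2: aluminium manifold block 80 mm (its x) x 38 mm (its y) x 28 mm high, about 0.23 kg, three brass-rimmed ports on top; looks the same turned half round; origin at the centre of its underside. Starts lying skewed on the plate
- block3: aluminium manifold block 80 mm (its x) x 38 mm (its y) x 28 mm high, about 0.23 kg, three brass-rimmed ports on top; looks the same turned half round; origin at the centre of its underside. Starts in the carton, its length roughly along the carton's x; may be absent
- block4: aluminium manifold block 80 mm (its x) x 38 mm (its y) x 28 mm high, about 0.23 kg, three brass-rimmed ports on top; looks the same turned half round; origin at the centre of its underside. Starts in the carton, its length roughly along the carton's x; may be absent
- carton: fixed white plastic carton, outside 120 mm (its x) x 240 mm (its y) x 70 mm high, walls 4 mm; inside, a foam pad whose top is 28 mm above the bench (the blocks stand on it). Origin at the centre of its underside, z up. Short end flaps already hang down outside the +-y walls (up to 12 mm out); long flaps hinge on the tops of the -x (near) and +x (far) walls
- flap_near (a joint): angle (rad) of the near (-x side) long flap, a 58 x 234 x 3 mm panel: 0 = shut flat, grows as it swings up and outwards to -x, pi/2 = upright, its crease stops it at 2.3. Light, with a stiff crease: stays where left; under 1 N at its free edge moves it. Starts ajar at 0.8 to 1.15, so the free edges are at least 38 mm apart
- flap_far (a joint): the same for the far (+x side) long flap, which swings up and outwards to +x
- flap_near_hinge (a point): middle of the near flap's hinge line, on the carton's rim at x = -60 mm, y = 0, 70 mm above the carton's underside (the hinge runs along the carton's y)
- flap_far_hinge (a point): middle of the far flap's hinge line, on the carton's rim at x = +60 mm, y = 0, 70 mm above the carton's underside
- flap_near_edge (a point): middle of the near flap's free edge, 58 mm from its hinge
- flap_far_edge (a point): middle of the far flap's free edge, 58 mm from its hinge
- calculator: bystander: desk calculator 85 x 140 x 14 mm, origin at the centre of its underside; leave it alone
- ring_gauge: bystander: steel ring gauge 72 mm across, 22 mm high, origin at the centre of its underside; leave it alone
- caliper_case: bystander: grey caliper case 85 x 260 x 28 mm, origin at the centre of its underside; leave it alone
Things that resemble listed ones, but are neither listed nor needed, are in the scene too. Leave any brown look-alike of the block1 alone.

How it is judged (in metres and radians):
On the way, in this order (a step that is already met when the one before it is completed fails the run):
1. both long flaps are folded back past upright (each joint over 1.8 rad) (value of joint each of flap_near, flap_far above 1.8 rad), for 0.2 s.
2. every block stands released in the row on the plate (x of block1 in the frame of station3 between -0.003 and 0.004 m and z of block1 in the frame of station3 between -0.006 and 0.006 m and angle between the x axis of each of block1, block2, block3, block4 and the x axis of plate, either way round below 0.05 rad and angle between each of block1, block2, block3, block4's own z axis and vertical below 0.08 rad and (horizontal distance between block1 and station1 below 0.006 m or horizontal distance between block1 and station2 below 0.006 m or horizontal distance between block1 and station3 below 0.006 m or horizontal distance between block1 and station4 below 0.006 m) and linear speed of each of block1, block2, block3, block4 below 0.02 m/s and contact force between each of block1, block2, block3, block4 and the fingers below 0.2 N and x of block2 in the frame of station3 between -0.003 and 0.004 m and z of block2 in the frame of station3 between -0.006 and 0.006 m and (horizontal distance between block2 and station1 below 0.006 m or horizontal distance between block2 and station2 below 0.006 m or horizontal distance between block2 and station3 below 0.006 m or horizontal distance between block2 and station4 below 0.006 m) and x of block3 in the frame of station3 between -0.003 and 0.004 m and z of block3 in the frame of station3 between -0.006 and 0.006 m and (horizontal distance between block3 and station1 below 0.006 m or horizontal distance between block3 and station2 below 0.006 m or horizontal distance between block3 and station3 below 0.006 m or horizontal distance between block3 and station4 below 0.006 m) and x of block4 in the frame of station3 between -0.003 and 0.004 m and z of block4 in the frame of station3 between -0.006 and 0.006 m and (horizontal distance between block4 and station1 below 0.006 m or horizontal distance between block4 and station2 below 0.006 m or horizontal distance between block4 and station3 below 0.006 m or horizontal distance between block4 and station4 below 0.006 m) and horizontal distance between any of block1, block2, block3, block4 and station1 below 0.006 m and horizontal distance between any of block1, block2, block3, block4 and station2 below 0.006 m and horizontal distance between any of block1, block2, block3, block4 and station3 below 0.006 m), for 0.2 s.
At the end, for the whole second after the job is handed in: Every block present stands still on the plate, released, ports up, its origin within 6 mm of a station point, its end within 3 mm of the rail, square within 0.05 rad; the lines are filled from the red-marked end without a gap; both flaps are shut (joints under 0.3 rad) (all of step 2 and value of joint each of flap_near, flap_far below 0.3 rad and velocity of joint each of flap_near, flap_far below 0.1 rad/s); the robot touches nothing.
It fails at once if calculator pushed more than 20 mm from its place (distance of calculator from where it was at the start of the episode above 0.02 m).
It fails at once if ring gauge pushed more than 20 mm from its place (distance of ring_gauge from where it was at the start of the episode above 0.02 m).
It fails at once if caliper case pushed more than 20 mm from its place (distance of caliper_case from where it was at the start of the episode above 0.02 m).
Of block3, block4 only 1 to 2 are there at a start; the rules pass over those that are not, and their reading is None.
At some moment in a run one of block1, block2 may be knocked a few centimetres aside while the robot is not near it.
It also fails if it takes over 210 s, if anything falls off the work surface, if the arm or the gripper's body presses on something with over 40 N, if the wrist force passes 120 N, or if a joint passes its speed limit or range.

## Working session

There is one attempt and no reset: what is moved stays moved. The work goes in short steps, Python scripts to look and compute and a tool call to move; the robot and the scene stay as the last step left them, time stands still between calls to the robot, and variables do not carry over. Pictures are saved under pics/ and viewed, and the job is handed in when it is done.

Besides the shell and the picture viewer there is one more tool, called after "Emit:" in YAML: its name, and indented under it one key for each argument. arm_command: Moves the arm, as the interface text tells. Its arguments: {"type":"object","properties":{"plan":{"type":"array","items":{"type":"object","properties":{"fingers":{"type":"number"},"travel":{"type":"array","items":{"type":"number"}},"dr":{"type":"array","items":{"type":"number"}}}}},"squeeze":{"type":"number"}},"required":["plan"]}

```bash
mkdir -p pics; ls; python3 - <<'E'
from cell import sensors, vision, ctrl
import cv2
for n in ("side","top"):
    im=vision.get_image(n); cv2.imwrite(f"pics/{n}0.png",im)
    c=vision.calibration(n); print(n,c)
print(sensors.read_state(), ctrl.pinch_z)
E
```

```text
pics
side {'camera_matrix': array([[506.39185812,   0.        , 283.00995841],
       [  0.        , 506.39185812, 203.71176409],
       [  0.        ,   0.        ,   1.        ]]), 'k1': -0.11618853968119654, 'world_to_cam': array([[ 9.54442601e-01, -2.98044068e-01, -1.44587137e-02,
        -5.05109750e+02],
       [ 2.35006164e-01,  7.20946667e-01,  6.51926382e-01,
        -2.12823757e+02],
       [-1.83878829e-01, -6.25624198e-01,  7.58144405e-01,
        -1.40459825e+03],
       [ 0.00000000e+00,  0.00000000e+00,  0.00000000e+00,
         1.00000000e+00]])}
top {'camera_matrix': array([[425.17359328,   0.        , 276.93235356],
       [  0.        , 425.17359328, 211.94077238],
       [  0.        ,   0.        ,   1.        ]]), 'k1': 0.010393058990808687, 'world_to_cam': array([[-5.97282748e-03, -9.99635490e-01,  2.63289172e-02,
         5.15045545e+01],
       [ 9.98508560e-01, -4.53309786e-03,  5.44068661e-02,
        -5.69385237e+02],
       [-5.42676827e-02,  2.66146120e-02,  9.98171669e-01,
        -1.17469205e+03],
       [ 0.00000000e+00,  0.00000000e+00,  0.00000000e+00,
         1.00000000e+00]])}
{'clock': 0.1, 'joints': array([-1.02378883,  0.50179754, -0.42675552,  1.55132727,  0.2208036 ,
        1.1383317 , -0.21023805]), 'dq': array([ 0.00032932, -0.00412368, -0.00169455, -0.00227879, -0.00030762,
        0.00062915,  0.00125202]), 'tau': array([-1.17239260e-02, -5.70807552e+01, -5.83828792e+00, -2.81747389e+01,
        1.06340315e-02,  5.54172628e-03, -1.38998428e-05]), 'position': array([181.90293841, 623.37138158, 230.33881066]), 'eef_rot': array([-1.48381181e-04,  1.41396942e-01,  9.89952565e-01, -8.94965234e-04]), 'contact_force': array([ 0.48372863, -0.41504957, -0.12944359]), 'torque': array([ 0.02794761,  0.03467481, -0.03014378]), 'opening': 85.77411414193742} 18.700000000000003
```

View pics/side0.png

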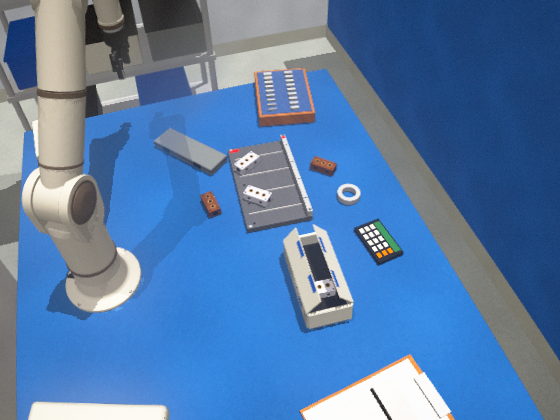

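View pics/top0.png

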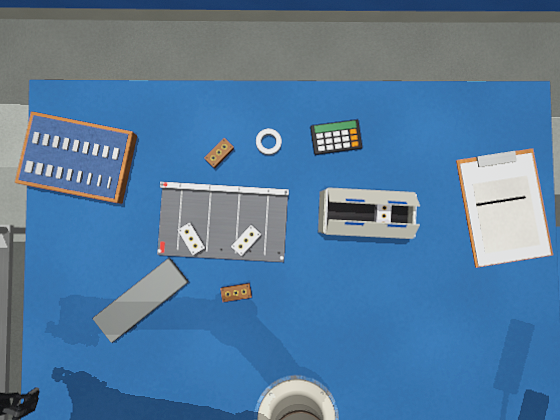

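```bash
cat > h.py <<'E'
import numpy as np, cv2
from cell import sensors, vision, ctrl
C={n:vision.calibration(n) for n in("side","top")}
def proj(n,P):
    c=C[n];P=np.atleast_2d(np.asarray(P,float));Q=P@c["world_to_cam"][:3,:3].T+c["world_to_cam"][:3,3]
    x=Q[:,0]/-Q[:,2];y=-Q[:,1]/-Q[:,2];s=1+c["k1"]*(x*x+y*y);K=c["camera_matrix"]
    return np.stack([K[0,0]*x*s+K[0,2],K[1,1]*y*s+K[1,2]],1)
def back(n,uv,z):
    c=C[n];K=c["camera_matrix"];uv=np.atleast_2d(np.asarray(uv,float))
    d=(uv-[K[0,2],K[1,2]])/[K[0,0],K[1,1]];u=d.copy()
    for _ in range(20): u=d/(1+c["k1"]*(u**2).sum(1,keepdims=True))
    R=c["world_to_cam"][:3,:3];t=c["world_to_cam"][:3,3]
    ray=np.stack([u[:,0],-u[:,1],-np.ones(len(u))],1)@R;o=-R.T@t
    return o+ray*((z-o[2])/ray[:,2])[:,None]
def ortho(n,im,x0,x1,y0,y1,z,s=4):
    # output: row 0 = x1, col 0 = y1 ; s px per mm
    xs=x1-np.arange(int((x1-x0)*s))/s; ys=y1-np.arange(int((y1-y0)*s))/s
    Y,X=np.meshgrid(ys,xs);uv=proj(n,np.stack([X.ravel(),Y.ravel(),np.full(X.size,z)],1)).astype(np.float32)
    return cv2.remap(im,uv[:,0].reshape(X.shape),uv[:,1].reshape(X.shape),cv2.INTER_CUBIC)
E
python3 - <<'E'
from h import *
for n in("top","side"):
    im=vision.get_image(n)
    for l in("plate","block1","carton","calculator","ring_gauge","caliper_case","flap_near","flap_far"):
        for r in vision.trace(l,n)[:6]:
            m=r["region"].astype(np.uint8)
            (c,s,a)=cv2.minAreaRect(cv2.findNonZero(m)); 
            print(n,l,round(r["score"],2),r["box"],np.round(c,1),np.round(s,1),round(a,1),int(m.sum()),np.round(back(n,c,20)[0][:2]))
im=cv2.imread("pics/top0.png")
cv2.imwrite("pics/top_a.png",cv2.resize(im[170:300,140:300],(800,650),interpolation=cv2.INTER_CUBIC)[:600])
cv2.imwrite("pics/top_b.png",cv2.resize(im[170:260,305:435],(780,540),interpolation=cv2.INTER_CUBIC))
im=cv2.imread("pics/side0.png")
cv2.imwrite("pics/side_a.png",cv2.resize(im[125:235,195:350],(775,550),interpolation=cv2.INTER_CUBIC))
cv2.imwrite("pics/side_b.png",cv2.resize(im[215:335,260:420],(800,600),interpolation=cv2.INTER_CUBIC))
E
```

```text
top plate 0.67 [156.9, 180.4, 134.3, 82.5] [222.4 221. ] [128.6  76. ] 3.0 8610 [545. 200.]
top plate 0.47 [310.0, 117.7, 49.7, 36.3] [335.8 136.5] [30.8 50. ] 82.9 1507 [ 782. -119.]
top block1 0.85 [206.6, 136.8, 28.0, 29.3] [218.3 152.2] [16.3 29.7] 45.0 495 [737. 212.]
top block1 0.83 [217.9, 281.1, 30.2, 20.2] [235.5 290.9] [16.1 28.9] 80.5 437 [352. 164.]
top block1 0.79 [372.9, 205.0, 21.6, 15.7] [383.  212.5] [17. 18.] 90.0 313 [ 566. -249.]
top block1 0.67 [175.7, 225.6, 28.7, 30.7] [191.  237.7] [29.  15.4] 59.0 439 [499. 286.]
top block1 0.57 [156.6, 181.0, 129.6, 81.7] [221.9 221.4] [126.7  74. ] 3.2 8154 [544. 201.]
top carton 0.82 [317.6, 188.4, 102.1, 51.3] [368.4 212.3] [100.7  46.5] 3.0 4178 [ 567. -207.]
top calculator 0.9 [308.2, 121.5, 52.1, 31.4] [335.6 136. ] [30.5 48.9] 82.4 1447 [ 783. -118.]
top ring_gauge 0.9 [256.5, 128.7, 24.0, 25.8] [268.  141.5] [25. 24.] 90.0 329 [768.  73.]
top ring_gauge 0.47 [317.0, 189.4, 101.0, 49.5] [368.3 212.1] [100.9  47.7] 3.4 4283 [ 568. -207.]
top caliper_case 0.87 [93.3, 259.3, 94.1, 84.2] [140.5 299.6] [32.4 99.5] 51.1 310
[... 1294 characters left out ...]
.5] 75.3 4706 [545. 188.]
side ring_gauge 0.52 [333.6, 183.0, 23.7, 19.1] [348.  193.5] [21. 24.] 90.0 411 [764.  72.]
side ring_gauge 0.45 [283.5, 220.6, 71.7, 106.4] [317.6 275. ] [101.6  54.3] 73.6 4559 [ 573. -180.]
side caliper_case 0.94 [154.6, 131.5, 71.1, 42.2] [190.2 150.6] [72.4 24.1] 26.6 1586 [330. 420.]
side flap_near 0.69 [283.3, 228.9, 36.7, 83.6] [301.4 270.9] [85.8 19. ] 73.1 1410 [ 535. -154.]
side flap_near 0.64 [226.6, 133.6, 87.6, 99.3] [269.9 183.8] [88.3 67.7] 74.5 4741 [544. 188.]
side flap_far 0.56 [312.8, 225.7, 40.5, 81.2] [332.  263.2] [84.1 11.8] 69.6 853 [ 624. -156.]
side flap_far 0.29 [286.2, 231.1, 34.3, 82.7] [301.2 270.8] [84.  17.7] 72.3 1286 [ 534. -153.]
```

View pics/top_a.png

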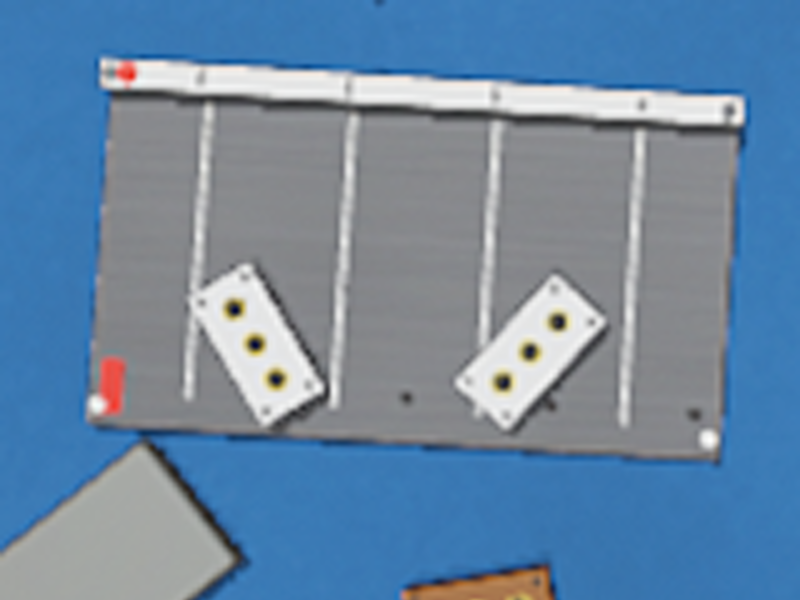

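View pics/top_b.png

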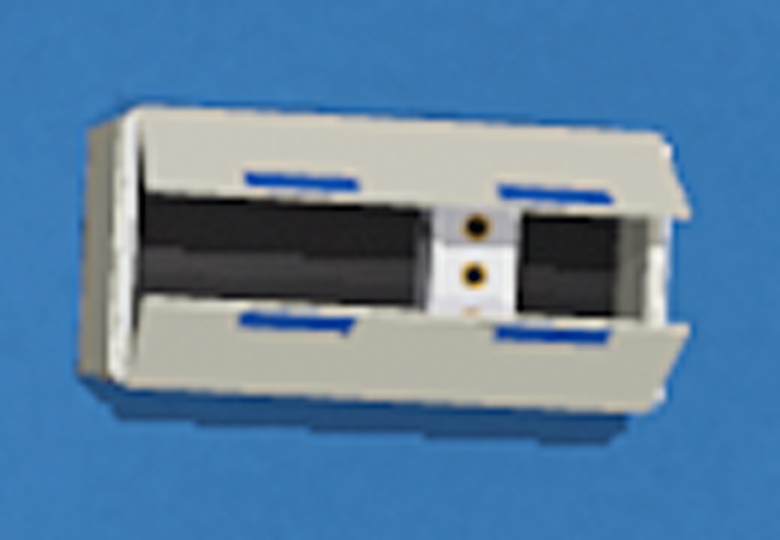

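View pics/side_b.png

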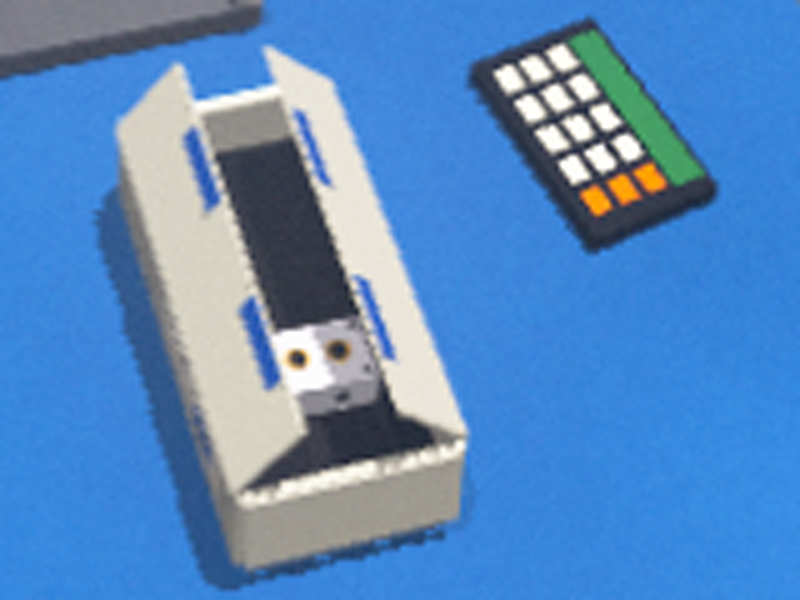

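View pics/side_a.png

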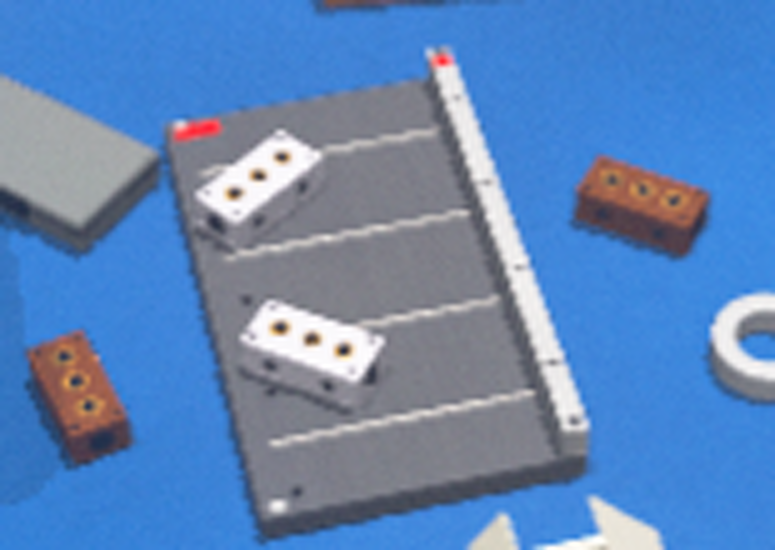

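```bash
cat > fit.py <<'E'
from h import *
from scipy.optimize import minimize
def rect(x0,x1,y0,y1,z): 
    p=[(x0,y0,z),(x1,y0,z),(x1,y1,z),(x0,y1,z)]; return [(p[i],p[(i+1)%4]) for i in range(4)]
def grad(im):
    g=cv2.cvtColor(im,cv2.COLOR_BGR2GRAY).astype(np.float32); g=cv2.GaussianBlur(g,(0,0),0.8)
    return np.hypot(cv2.Sobel(g,cv2.CV_32F,1,0),cv2.Sobel(g,cv2.CV_32F,0,1))
def ridge(im):
    g=cv2.cvtColor(im,cv2.COLOR_BGR2GRAY).astype(np.float32); return cv2.GaussianBlur(g,(0,0),0.9)-cv2.GaussianBlur(g,(0,0),3)
def samp(F,uv): return cv2.remap(F,uv[:,0].astype(np.float32)[None],uv[:,1].astype(np.float32)[None],cv2.INTER_LINEAR)[0]
def pts(segs,d=2.0):
    o=[]
    for a,b in segs:
        a,b=np.array(a,float),np.array(b,float);n=max(2,int(np.linalg.norm(b-a)/d)); o.append(a+(b-a)*np.linspace(0.03,.97,n)[:,None])
    return np.concatenate(o)
def fit(n,F,segs,p0,z,rng=(12,12,0.15)):
    P=pts(segs)
    def cost(p):
        c,s=np.cos(p[2]),np.sin(p[2]);Q=np.stack([P[:,0]*c-P[:,1]*s+p[0],P[:,0]*s+P[:,1]*c+p[1],P[:,2]+z],1)
        return -samp(F,proj(n,Q)).mean()
    best=None
    for dx in np.linspace(-rng[0],rng[0],9):
        for dy in np.linspace(-rng[1],rng[1],9):
            for da in np.linspace(-rng[2],rng[2],9):
                p=np.array(p0)+[dx,dy,da];v=cost(p)
                if best is None or v<best[0]: best=(v,p)
    s=best[1]
    r=minimize(cost,s,method="Nelder-Mead",options=dict(initial_simplex=s+np.array([[0,0,0],[3,0,0],[0,3,0],[0,0,.04]]),xatol=1e-3,fatol=1e-4))
    return r.x,-r.fun
PL=[((-85,y,20),(80,y,20)) for y in(120,40,-40,-120)]
PE=[((85,-170,45),(85,170,45)),((100,-170,45),(100,170,45)),((-100,-175,20),(-100,175,20)),((-95,175,20),(80,175,20)),((-95,-175,20),(80,-175,20))]
BL=rect(-40,40,-19,19,28)
E
python3 - <<'E'
from fit import *
I={n:cv2.imread(f"pics/{n}0.png") for n in C}
for n in("top","side"):
    G=grad(I[n])
    print(n,"plate",*fit(n,G,PE,(545,200,-0.05),0))
    print(n,"lines",*fit(n,ridge(I[n]),PL[:],(545,200,-0.05),0,(15,15,.1)))
    print(n,"A",*fit(n,G,BL,(499,286,0.55),20,(15,15,.3)))
    print(n,"B",*fit(n,G,BL,(495,152,-0.7),20,(15,15,.3)))
    W=rect(-60,60,-120,120,70)
    print(n,"carton",*fit(n,G,W[:],(567,-205,-0.05),0,(15,15,.1)))
    print(n,"carton4",*fit(n,G,rect(-60,60,-120,120,0)[:1]+[W[0],W[2]],(567,-205,-0.05),0,(15,15,.1)))
E
```

```text
top plate [ 5.42272407e+02  1.99851588e+02 -6.55128529e-02] 247.40269470214844
top lines [ 5.43598967e+02  1.99256405e+02 -6.25602945e-02] 26.15102195739746
top A [497.42130596 282.54916806   0.53520384] 304.34765625
top B [492.4301332  134.48128137  -0.74564017] 295.82257080078125
top carton [ 5.61865349e+02 -2.03308433e+02 -5.52121763e-02] 213.56912231445312
top carton4 [ 5.76986738e+02 -2.04157861e+02 -2.26551370e-02] 225.26681518554688
side plate [ 5.39916770e+02  2.03817584e+02 -6.40020355e-02] 204.4617462158203
side lines [ 5.41165047e+02  2.05342828e+02 -6.08280959e-02] 21.007883071899414
side A [494.66339488 287.54730884   0.54570685] 299.8321838378906
side B [490.18742272 138.83028325  -0.74956572] 298.0466613769531
side carton [ 5.63529263e+02 -1.90158007e+02 -5.17722253e-02] 210.27806091308594
side carton4 [ 5.55750379e+02 -1.89922769e+02 -4.78711280e-02] 195.34640502929688
```

```bash
cat > go.py <<'E'
import sys, numpy as np
from cell import sensors
from scipy.spatial.transform import Rotation as R
def pose():
    s=sensors.read_state();q=s["eef_rot"];return np.array(s["position"]),R.from_quat([q[1],q[2],q[3],q[0]]),s
def go(x,y,z,a,fr=None):
    """remaining translation in current tool axes, then turn; a = world angle of tool y"""
    p,r,s=pose(); M=r.as_matrix()
    T=np.stack([[-np.sin(a),np.cos(a),0],[np.cos(a),np.sin(a),0],[0,0,-1]],1)
    t=M.T@(np.array([x,y,z])-p); rv=(r.inv()*R.from_matrix(T)).as_rotvec()
    t2=T.T@(np.array([x,y,z])-p)
    n=max(np.linalg.norm(t)/41,np.linalg.norm(rv)/.12)
    print("pos",p.round(1),"ang_y",round(float(np.arctan2(M[1,1],M[0,1])),3),"tilt",M[:2,2].round(3),"t",round(s["clock"],2),"open",round(s["opening"],1),"F",np.round(s["contact_force"],1))
    print(" travel(cur axes)",t.round(1),"travel(target axes)",t2.round(1),"turn",rv.round(3),"rows>=",round(float(n),1))
if __name__=="__main__": go(*[eval(v) for v in sys.argv[1:5]])
E
python3 go.py 600 0 150 1.508
```

```text
pos [182.  624.  231.4] ang_y 1.287 tilt [-0.  0.] t 1.0 open 85.4 F [ 0.   0.1 -0.3]
 travel(cur axes) [-576.  -482.    81.3] travel(target axes) [-456.4 -596.6   81.4] turn [ 0.    -0.    -0.221] rows>= 18.4
```

Emit:
arm_command:
  plan:
    - {"fingers": -1,"dr": [0,0,-0.11]}
    - {"fingers": -1,"dr": [0,0,-0.11]}
    - {"fingers": -1,"travel": [-22,-29,2]}
    - {"fingers": -1,"travel": [-22,-29,2]}
    - {"fingers": -1,"travel": [-22,-29,2]}
    - {"fingers": -1,"travel": [-22,-29,2]}
    - {"fingers": -1,"travel": [-22,-29,2]}
    - {"fingers": -1,"travel": [-22,-29,2]}
    - {"fingers": -1,"travel": [-22,-29,2]}
    - {"fingers": -1,"travel": [-22,-29,2]}
    - {"fingers": -1,"travel": [-22,-29,2]}
    - {"fingers": -1,"travel": [-22,-29,2]}

```text
schema error: expected keys fingers, travel, dr
```

```bash
python3 go.py 600 0 100 1.508
```

```text
pos [182.  624.  231.4] ang_y 1.287 tilt [-0.  0.] t 1.0 open 85.4 F [ 0.   0.1 -0.3]
 travel(cur axes) [-576.1 -482.   131.3] travel(target axes) [-456.4 -596.6  131.4] turn [ 0.    -0.    -0.221] rows>= 18.6
```

All keys needed in each row.

Emit:
arm_command:
  plan:
    - {"fingers": -1,"travel": [0,0,0],"dr": [0,0,-0.11]}
    - {"fingers": -1,"travel": [0,0,0],"dr": [0,0,-0.11]}
    - {"fingers": -1,"travel": [-22,-29,2],"dr": [0,0,0]}
    - {"fingers": -1,"travel": [-22,-29,2],"dr": [0,0,0]}
    - {"fingers": -1,"travel": [-22,-29,2],"dr": [0,0,0]}
    - {"fingers": -1,"travel": [-22,-29,2],"dr": [0,0,0]}
    - {"fingers": -1,"travel": [-22,-29,2],"dr": [0,0,0]}
    - {"fingers": -1,"travel": [-22,-29,2],"dr": [0,0,0]}
    - {"fingers": -1,"travel": [-22,-29,2],"dr": [0,0,0]}
    - {"fingers": -1,"travel": [-22,-29,2],"dr": [0,0,0]}
    - {"fingers": -1,"travel": [-22,-29,2],"dr": [0,0,0]}
    - {"fingers": -1,"travel": [-22,-29,2],"dr": [0,0,0]}

```text
clock: 2.0
position: [383.9, 319.1, 211.6]
eef_rot: [0.0, 0.032, 0.999, 0.0]
contact_force: [0.5, 0.2, 0.4]
opening: 0.1
```

```bash
python3 go.py 600 0 100 1.508
```

```text
pos [383.9 319.1 211.6] ang_y 1.507 tilt [0.001 0.   ] t 2.0 open 0.1 F [0.5 0.2 0.4]
 travel(cur axes) [-235.9 -304.7  111.6] travel(target axes) [-235.7 -304.9  111.6] turn [ 0.001  0.001 -0.001] rows>= 9.8
```

Emit:
arm_command:
  plan:
    - {"fingers": -1,"travel": [-23.6,-30.5,3],"dr": [0,0,0]}
    - {"fingers": -1,"travel": [-23.6,-30.5,3],"dr": [0,0,0]}
    - {"fingers": -1,"travel": [-23.6,-30.5,3],"dr": [0,0,0]}
    - {"fingers": -1,"travel": [-23.6,-30.5,3],"dr": [0,0,0]}
    - {"fingers": -1,"travel": [-23.6,-30.5,3],"dr": [0,0,0]}
    - {"fingers": -1,"travel": [-23.6,-30.5,3],"dr": [0,0,0]}
    - {"fingers": -1,"travel": [-23.6,-30.5,3],"dr": [0,0,0]}
    - {"fingers": -1,"travel": [-23.6,-30.5,3],"dr": [0,0,0]}
    - {"fingers": -1,"travel": [-23.6,-30.5,3],"dr": [0,0,0]}
    - {"fingers": -1,"travel": [-23.6,-30.5,4],"dr": [0,0,0]}
    - {"fingers": -1,"travel": [0,0,40],"dr": [0,0,0]}
    - {"fingers": -1,"travel": [0,0,40],"dr": [0,0,0]}

```text
clock: 3.0
position: [603.3, -2.9, 101.8]
eef_rot: [0.004, 0.035, 0.999, -0.001]
contact_force: [-0.4, 0.8, -1.6]
opening: 0.2
```

```bash
python3 - <<'E'
from h import *
s=sensors.read_state();p=s["position"];print(p)
for n in C:
    im=vision.get_image(n);cv2.imwrite(f"pics/{n}1.png",im)
    u=proj(n,[p,p+[0,0,54],p+[11,0,0],p+[-11,0,0],p+[0,14,0],p+[0,-14,0]]);print(n,u.round(1))
    x,y=u[0].astype(int);x0,y0=x-50,y-45
    c=cv2.resize(im[y0:y0+70,x0:x0+100],None,fx=8,fy=8,interpolation=cv2.INTER_CUBIC)
    for q in u: cv2.circle(c,tuple(((q-[x0,y0]+.5)*8).astype(int)),3,(0,0,255),-1)
    cv2.imwrite(f"pics/{n}1c.png",c)
E
python3 go.py 600 0 60 1.508
```

```text
[603.32489973  -2.89450516 101.8076926 ]
side [[307.7 206.1]
 [308.2 193.4]
 [311.4 205.2]
 [304.1 207. ]
 [306.1 202.5]
 [309.4 209.7]]
top [[297.5 197.1]
 [299.1 195.2]
 [297.5 192.9]
 [297.5 201.3]
 [292.1 197.1]
 [302.9 197.1]]
pos [5.934e+02 3.000e-01 9.360e+01] ang_y 1.506 tilt [-0.013 -0.   ] t 3.1 open -0.2 F [-1.9  1.1 -0.4]
 travel(cur axes) [-7.1  0.2 33.6] travel(target axes) [-6.6  0.1 33.6] turn [-0.001 -0.013 -0.002] rows>= 0.8
```

View pics/top1c.png

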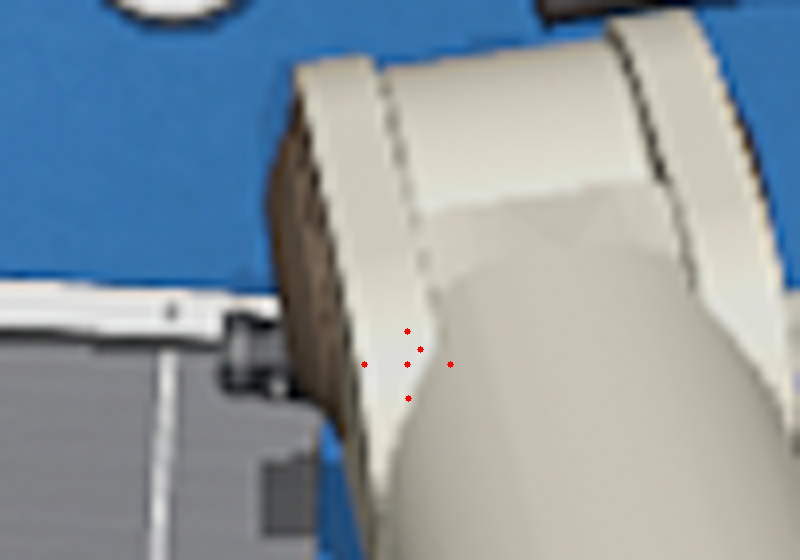

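View pics/side1c.png

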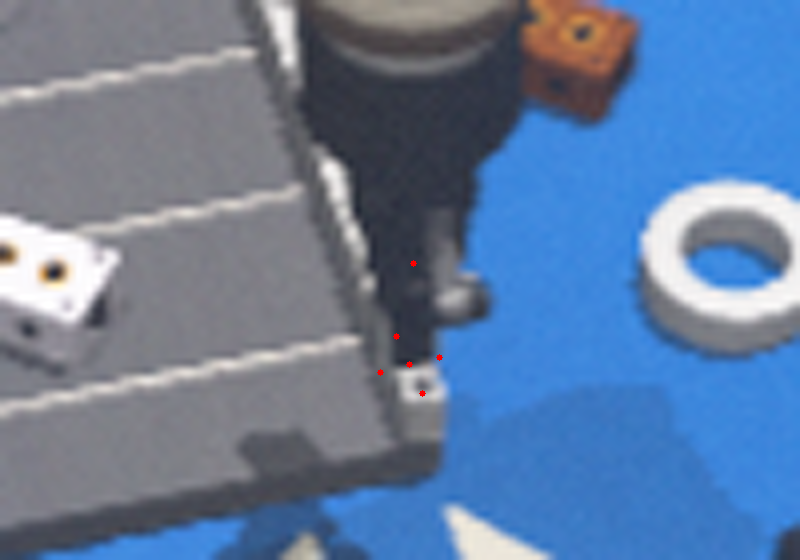

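```bash
cat > carton.py <<'E'
from fit import *
def flapseg(sign,th):
    hx=60*sign; ex=hx-sign*58*np.cos(th); ez=70+58*np.sin(th)
    a,b,c,d=(hx,-117,70),(hx,117,70),(ex,117,ez),(ex,-117,ez)
    return [(b,c),(c,d),(d,a)]
def model(q,th,vis):
    s=flapseg(-1,th[0])+flapseg(1,th[1])
    if vis=="top": s+=[((-60,-112,70),(-60,112,70)),((60,-112,70),(60,112,70)),((-55,120,70),(55,120,70))]
    else: s+=[((-60,-120,0),(-60,120,0)),((-60,-120,0),(60,-120,0)) ,((-60,-120,70),(60,-120,70)),((-60,-112,70),(-60,112,70))][:4]
    P=pts(s);c,s_=np.cos(q[2]),np.sin(q[2])
    return np.stack([P[:,0]*c-P[:,1]*s_+q[0],P[:,0]*s_+P[:,1]*c+q[1],P[:,2]],1)
def fitc(n,im,q0,th0):
    G=grad(im)
    f=lambda v:-samp(G,proj(n,model(v[:3],v[3:],n))).mean()
    from scipy.optimize import differential_evolution
    b=[(q0[0]-15,q0[0]+15),(q0[1]-20,q0[1]+20),(q0[2]-.06,q0[2]+.06),(th0[0]-.4,th0[0]+.4),(th0[1]-.4,th0[1]+.4)]
    r=differential_evolution(f,b,seed=1,popsize=20,maxiter=200,tol=1e-6);return r.x,-r.fun
if __name__=="__main__":
    for n in("top","side"):
        im=cv2.imread(f"pics/{n}0.png");x,f=fitc(n,im,(562,-198,-.055),(1.,1.));print(n,x.round(3),round(f,1))
        u=proj(n,model(x[:3],x[3:],n));o=u.min(0).astype(int)-8;e=u.max(0).astype(int)+8
        c=cv2.resize(im[o[1]:e[1],o[0]:e[0]],None,fx=5,fy=5,interpolation=cv2.INTER_CUBIC)
        for q in u: cv2.circle(c,tuple(((q-o+.5)*5).astype(int)),1,(0,0,255),-1)
        cv2.imwrite(f"pics/{n}_cfit.png",c)
E
python3 carton.py
```

```text
top [ 5.61781e+02 -2.02520e+02 -5.50000e-02  8.51000e-01  8.46000e-01] 257.9
side [ 5.60157e+02 -1.90876e+02 -5.40000e-02  8.24000e-01  8.65000e-01] 223.6
```

View pics/top_cfit.png

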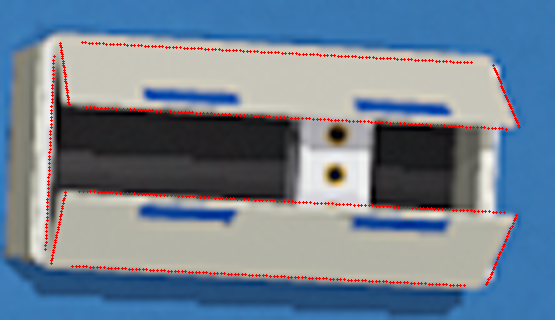

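View pics/side_cfit.png

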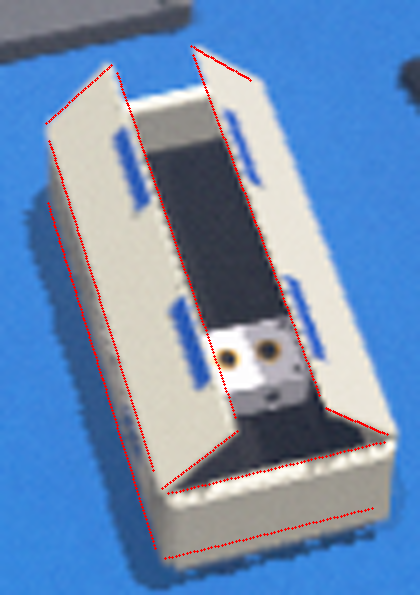

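```bash
python3 go.py 561 -198 180 1.516
```

```text
pos [5.934e+02 3.000e-01 9.360e+01] ang_y 1.506 tilt [-0.013 -0.   ] t 3.1 open -0.2 F [-1.9  1.1 -0.4]
 travel(cur axes) [  20.6 -200.   -85.9] travel(target axes) [  21.5 -199.7  -86.4] turn [-0.001 -0.013 -0.01 ] rows>= 5.3
```

Emit:
arm_command:
  plan:
    - {"fingers": -1,"travel": [0,0,-35],"dr": [0,0,0]}
    - {"fingers": -1,"travel": [0,0,-35],"dr": [0,0,0]}
    - {"fingers": -1,"travel": [3,-20,-16],"dr": [0,0,0]}
    - {"fingers": -1,"travel": [3,-30,0],"dr": [0,0,0]}
    - {"fingers": -1,"travel": [3,-30,0],"dr": [0,0,0]}
    - {"fingers": -1,"travel": [3,-30,0],"dr": [0,0,0]}
    - {"fingers": -1,"travel": [3,-30,0],"dr": [0,0,0]}
    - {"fingers": -1,"travel": [3,-30,0],"dr": [0,0,0]}
    - {"fingers": -1,"travel": [3,-30,0],"dr": [0,0,-0.01]}
    - {"fingers": -1,"travel": [0,0,0],"dr": [0,0,0]}
    - {"fingers": -1,"travel": [0,0,0],"dr": [0,0,0]}

```text
clock: 4.02
position: [565.4, -199.5, 188.8]
eef_rot: [0.001, 0.029, 1.0, -0.001]
contact_force: [-0.6, 0.3, 0.1]
opening: -0.1
```

```bash
python3 go.py 561 -198 95 1.516
```

```text
pos [ 565.4 -199.5  188.8] ang_y 1.513 tilt [ 0.002 -0.001] t 4.02 open -0.1 F [-0.6  0.3  0.1]
 travel(cur axes) [ 4.7  1.3 93.8] travel(target axes) [ 4.5  1.2 93.8] turn [-0.001  0.002 -0.003] rows>= 2.3
```

Emit:
arm_command:
  plan:
    - {"fingers": -1,"travel": [4.5,0,0],"dr": [0,0,0]}
    - {"fingers": -1,"travel": [0,0,25],"dr": [0,0,0]}
    - {"fingers": -1,"travel": [0,0,25],"dr": [0,0,0]}
    - {"fingers": -1,"travel": [0,0,25],"dr": [0,0,0]}
    - {"fingers": -1,"travel": [0,0,18],"dr": [0,0,0]}
    - {"fingers": -1,"travel": [0,0,0],"dr": [0,0,0]}

```text
clock: 4.52
position: [558.5, -193.3, 90.2]
eef_rot: [-0.003, 0.025, 1.0, 0.002]
contact_force: [-0.9, -0.0, -0.4]
opening: 0.5
```

```bash
python3 go.py 493 -194 95 1.516; python3 - <<'E'
from h import *
im=vision.get_image("side");cv2.imwrite("pics/side2.png",cv2.resize(im[190:340,240:400],None,fx=4.5,fy=4,interpolation=cv2.INTER_CUBIC)[:600])
E
```

```text
pos [ 558.5 -193.3   90.2] ang_y 1.521 tilt [-0.006  0.003] t 4.52 open 0.5 F [-0.9 -0.  -0.4]
 travel(cur axes) [65.4 -3.9 -4.4] travel(target axes) [65.3 -4.2 -4.8] turn [ 0.003 -0.006  0.005] rows>= 1.6
```

View pics/side2.png

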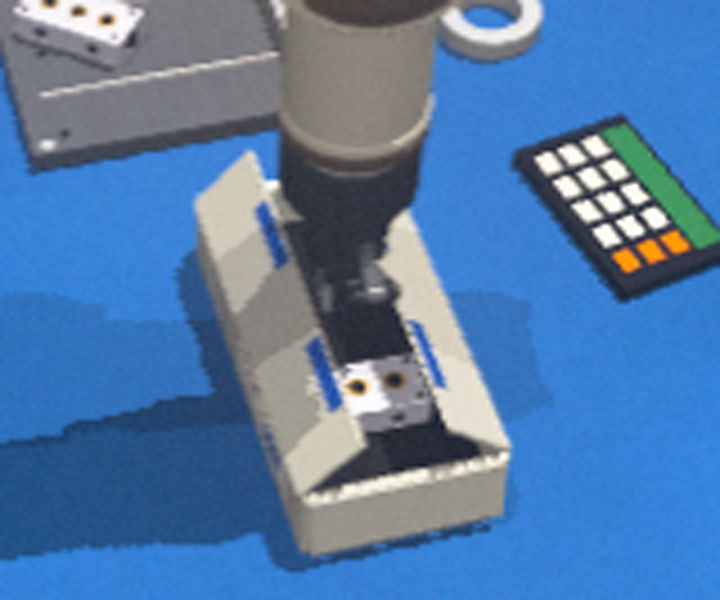

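Emit:
arm_command:
  plan:
    - {"fingers": -1,"travel": [9,0,0],"dr": [0,0,0]}
    - {"fingers": -1,"travel": [9,0,0],"dr": [0,0,0]}
    - {"fingers": -1,"travel": [9,0,0],"dr": [0,0,0]}
    - {"fingers": -1,"travel": [9,0,0],"dr": [0,0,0]}
    - {"fingers": -1,"travel": [9,0,0],"dr": [0,0,0]}
    - {"fingers": -1,"travel": [9,0,0],"dr": [0,0,0]}
    - {"fingers": -1,"travel": [8,0,0],"dr": [0,0,0]}
    - {"fingers": -1,"travel": [6,0,0],"dr": [0,0,0]}
    - {"fingers": -1,"travel": [0,0,0],"dr": [0,0,0]}
    - {"fingers": -1,"travel": [0,0,0],"dr": [0,0,0]}

```text
clock: 5.4
position: [492.3, -193.3, 93.2]
eef_rot: [-0.0, 0.027, 1.0, 0.0]
contact_force: [-0.1, -0.9, -0.0]
opening: -0.0
```

```bash
python3 go.py 493 -194 95 1.516; python3 - <<'E'
from h import *
im=vision.get_image("side");cv2.imwrite("pics/side3.png",cv2.resize(im[190:340,240:400],None,fx=4.5,fy=4,interpolation=cv2.INTER_CUBIC)[:600])
E
```

```text
pos [ 492.3 -193.3   93.2] ang_y 1.517 tilt [-0.001  0.   ] t 5.4 open -0.0 F [-0.1 -0.9 -0. ]
 travel(cur axes) [-0.7 -0.7 -1.8] travel(target axes) [-0.7 -0.7 -1.8] turn [ 0.    -0.001  0.001] rows>= 0.1
```

View pics/side3.png

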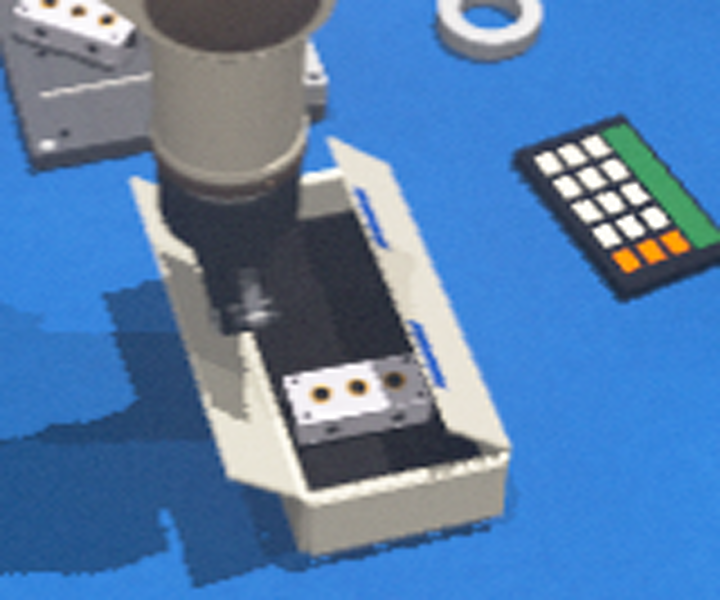

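Emit:
arm_command:
  plan:
    - {"fingers": -1,"travel": [7,0,0],"dr": [0,0,0]}
    - {"fingers": -1,"travel": [0,0,0],"dr": [0,0,0]}
    - {"fingers": -1,"travel": [-20,0,0],"dr": [0,0,0]}
    - {"fingers": -1,"travel": [-30,0,0],"dr": [0,0,0]}
    - {"fingers": -1,"travel": [-30,0,0],"dr": [0,0,0]}
    - {"fingers": -1,"travel": [-10,0,0],"dr": [0,0,0]}
    - {"fingers": -1,"travel": [-10,0,0],"dr": [0,0,0]}
    - {"fingers": -1,"travel": [-10,0,0],"dr": [0,0,0]}
    - {"fingers": -1,"travel": [-10,0,0],"dr": [0,0,0]}
    - {"fingers": -1,"travel": [-10,0,0],"dr": [0,0,0]}
    - {"fingers": -1,"travel": [-10,0,0],"dr": [0,0,0]}
    - {"fingers": -1,"travel": [-10,0,0],"dr": [0,0,0]}

```text
clock: 6.45
position: [633.8, -200.7, 92.2]
eef_rot: [-0.002, 0.027, 1.0, 0.0]
contact_force: [-23.3, 1.3, 9.0]
opening: 0.1
```

Emit:
arm_command:
  plan:
    - {"fingers": -1,"travel": [-4,0,0],"dr": [0,0,0]}
    - {"fingers": -1,"travel": [0,0,0],"dr": [0,0,0]}
    - {"fingers": -1,"travel": [0,0,0],"dr": [0,0,0]}

```text
clock: 6.7
position: [633.4, -200.8, 92.1]
eef_rot: [-0.006, 0.027, 1.0, 0.001]
contact_force: [-14.5, 1.8, 11.2]
opening: -0.1
```

```bash
python3 go.py 635 -194 95 1.516; python3 - <<'E'
from h import *
im=vision.get_image("side");cv2.imwrite("pics/side4.png",cv2.resize(im[190:340,240:400],None,fx=4.5,fy=4,interpolation=cv2.INTER_CUBIC)[:600])
E
```

```text
pos [ 633.4 -200.8   92.1] ang_y 1.516 tilt [-0.013  0.002] t 6.7 open -0.1 F [-14.5   1.8  11.2]
 travel(cur axes) [-1.2  6.9 -2.9] travel(target axes) [-1.2  6.9 -2.9] turn [ 0.001 -0.013  0.   ] rows>= 0.2
```

View pics/side4.png

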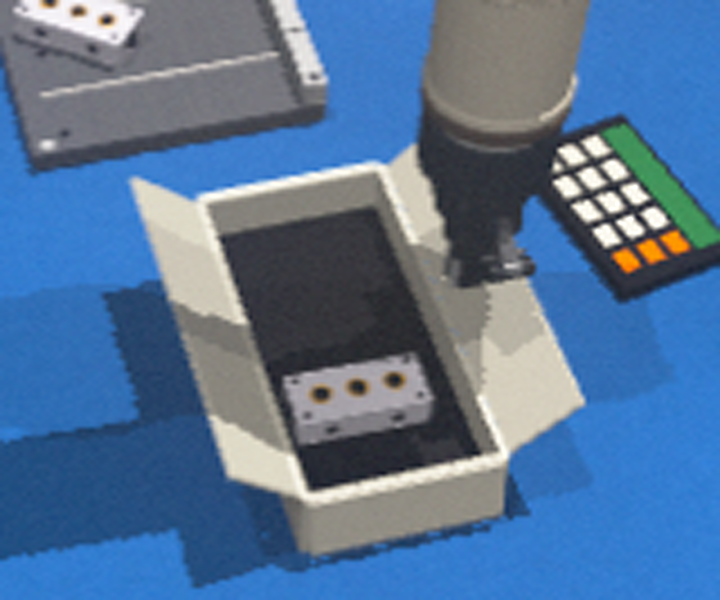

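Emit:
arm_command:
  plan:
    - {"fingers": -1,"travel": [15,0,0],"dr": [0,0,0]}
    - {"fingers": -1,"travel": [20,0,-10],"dr": [0,0,0]}
    - {"fingers": -1,"travel": [20,10,-35],"dr": [0,0,0]}
    - {"fingers": -1,"travel": [10,20,-35],"dr": [0,0,0]}
    - {"fingers": -1,"travel": [0,40,0],"dr": [0,0,0]}
    - {"fingers": -1,"travel": [0,40,0],"dr": [0,0,0]}
    - {"fingers": -1,"travel": [0,40,0],"dr": [0,0,0]}
    - {"fingers": -1,"travel": [0,40,0],"dr": [0,0,0]}

```text
clock: 7.42
position: [584.2, -6.6, 173.5]
eef_rot: [-0.0, 0.027, 1.0, -0.0]
contact_force: [0.4, -1.0, 0.3]
opening: -0.3
```

```bash
python3 - <<'E'
from h import *
for n in C:
    im=vision.get_image(n);cv2.imwrite(f"pics/{n}5.png",im)
    c=im[160:280,290:450] if n=="top" else im[210:340,240:400]
    cv2.imwrite(f"pics/{n}5c.png",cv2.resize(c,None,fx=4.5,fy=4.5,interpolation=cv2.INTER_CUBIC)[:600])
E
```

View pics/side5c.png

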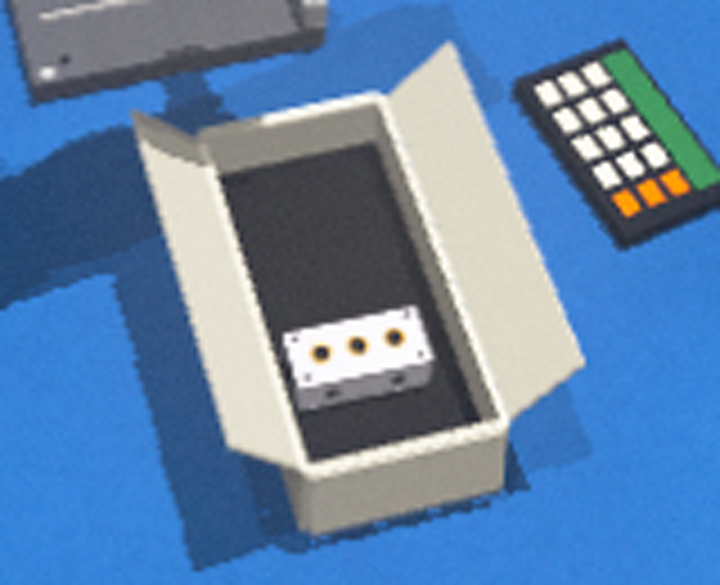

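View pics/top5c.png

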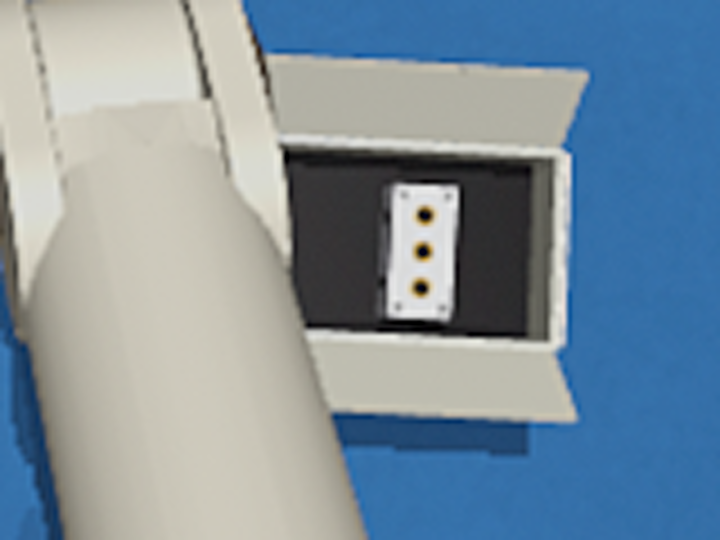

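```bash
cat > c2.py <<'E'
from carton import *
import sys
def run(tag,vis=("side","top")):
    for n in vis:
        im=cv2.imread(f"pics/{n}{tag}.png");G=grad(im)
        ins=[((-56,-116,70),(-56,116,70)),((56,-116,70),(56,116,70)),((-56,-116,70),(56,-116,70)),((-60,-120,70),(60,-120,70))]
        def seg(th):
            s=[]
            for sg,t in((-1,th[0]),(1,th[1])):
                f=flapseg(sg,t); s+= [f[1],f[2]] if n=="top" else f
            if n=="side": s+=[((-60,-120,0),(-60,120,0)) if 0 else ((-56,-120,0),(60,-120,0))]
            if n=="top":   # right half only (arm hides the rest)
                s=[(a if a[1]<15 else b,b) if 0 else (a,b) for a,b in s]
                s2=[]
                for a,b in s+ins:
                    a,b=np.array(a,float),np.array(b,float)
                    if a[1]>0 and b[1]>0: continue
                    if a[1]>0: a=b+(a-b)*((0-b[1])/(a[1]-b[1]))
                    if b[1]>0: b=a+(b-a)*((0-a[1])/(b[1]-a[1]))
                    s2.append((a,b))
                return s2
            return s+ins
        def f(v):
            P=pts(seg(v[3:]));c,s_=np.cos(v[2]),np.sin(v[2])
            return -samp(G,proj(n,np.stack([P[:,0]*c-P[:,1]*s_+v[0],P[:,0]*s_+P[:,1]*c+v[1],P[:,2]],1))).mean()
        from scipy.optimize import differential_evolution
        r=differential_evolution(f,[(550,575),(-215,-180),(-.12,0),(1.5,2.4),(1.5,2.4)],seed=1,popsize=20,maxiter=200,tol=1e-6)
        q=r.x;print(n,q.round(3),round(-r.fun,1))
        yield n,q,G
for n,q,G in run(sys.argv[1]):
    c,s=np.cos(q[2]),np.sin(q[2])
    print(" block3",*fit(n,G,BL,(565,-248,-.05),28,(15,15,.15)))
E
python3 c2.py 5
```

```text
side [ 5.61870e+02 -1.92462e+02 -5.40000e-02  2.36900e+00  2.39100e+00] 305.5
 block3 [ 5.54771581e+02 -2.36322101e+02 -7.64489435e-02] 426.30389404296875
top [ 5.64096e+02 -1.95969e+02 -6.80000e-02  1.50000e+00  2.37700e+00] 313.2
 block3 [ 5.56478086e+02 -2.39696603e+02 -7.20259090e-02] 473.1124267578125
```

```bash
python3 - <<'E'
from carton import *
q=(563,-199,-.055);c,s=np.cos(q[2]),np.sin(q[2])
def w(p): return [p[0]*c-p[1]*s+q[0],p[0]*s+p[1]*c+q[1],p[2]]
for t in(1.6,1.8,2.0,2.2,2.3):
    a=w((-60-58*np.sin(t-np.pi/2),-117,70+58*np.cos(t-np.pi/2)));h=w((-60,-117,70))
    print(t,[(proj(n,a)-proj(n,h)).round(1) for n in("top","side")])
E
```

```text
1.6 [array([[7.8, 0.8]]), array([[ -0.1, -11.5]])]
1.8 [array([[7.5, 5.3]]), array([[ -4.7, -10.1]])]
2.0 [array([[6.8, 9.6]]), array([[-9.2, -8.3]])]
2.2 [array([[ 5.9, 13.4]]), array([[-13.2,  -6.1]])]
2.3 [array([[ 5.3, 15.1]]), array([[-15.1,  -5. ]])]
```

```bash
python3 go.py 555.6 -238 150 1.497
```

```text
pos [584.4   2.4 173.3] ang_y 1.529 tilt [-0.     0.005] t 7.52 open 0.1 F [-0.7  1.1  0.3]
 travel(cur axes) [  18.8 -241.5   22.1] travel(target axes) [  11.  -241.9   23.3] turn [ 0.005 -0.001  0.032] rows>= 5.9
```

Emit:
arm_command:
  plan:
    - {"fingers": 1,"travel": [0,-15,0],"dr": [0,0,0.02]}
    - {"fingers": 1,"travel": [2,-30,0],"dr": [0,0,0]}
    - {"fingers": 1,"travel": [2,-35,4],"dr": [0,0,0]}
    - {"fingers": 1,"travel": [2,-35,4],"dr": [0,0,0]}
    - {"fingers": 1,"travel": [2,-35,4],"dr": [0,0,0]}
    - {"fingers": 1,"travel": [2,-35,4],"dr": [0,0,0]}
    - {"fingers": 1,"travel": [2,-30,4],"dr": [0,0,0]}
    - {"fingers": 1,"travel": [0,-15,0],"dr": [0,0,0]}
    - {"fingers": 1,"travel": [0,0,0],"dr": [0,0,0]}
    - {"fingers": 1,"travel": [0,0,0],"dr": [0,0,0]}

```text
clock: 8.35
position: [554.7, -239.4, 152.7]
eef_rot: [-0.001, 0.039, 0.999, -0.0]
contact_force: [0.1, 0.8, -0.7]
opening: 85.5
```

```bash
python3 go.py 555.6 -238 32 1.497
```

```text
pos [ 554.7 -239.4  152.7] ang_y 1.492 tilt [-0.002 -0.   ] t 8.35 open 85.5 F [ 0.1  0.8 -0.7]
 travel(cur axes) [ -1.    1.5 120.7] travel(target axes) [ -0.8   1.4 120.7] turn [-0.001 -0.002 -0.005] rows>= 2.9
```

Down, then close gently.

Emit:
arm_command:
  plan:
    - {"fingers": 1,"travel": [-1,1.4,25],"dr": [0,0,0]}
    - {"fingers": 1,"travel": [0,0,30],"dr": [0,0,0]}
    - {"fingers": 1,"travel": [0,0,30],"dr": [0,0,0]}
    - {"fingers": 1,"travel": [0,0,20],"dr": [0,0,0]}
    - {"fingers": 1,"travel": [0,0,14],"dr": [0,0,0]}
    - {"fingers": 1,"travel": [0,0,0],"dr": [0,0,0]}
    - {"fingers": 1,"travel": [0,0,0],"dr": [0,0,0]}

```text
clock: 8.93
position: [557.5, -234.2, 34.0]
eef_rot: [-0.001, 0.036, 0.999, 0.0]
contact_force: [-0.5, -0.3, 0.0]
opening: 85.6
```

Emit:
arm_command:
  plan:
    - {"fingers": -1,"travel": [0,0,0],"dr": [0,0,0]}
    - {"fingers": -1,"travel": [0,0,0],"dr": [0,0,0]}
    - {"fingers": -1,"travel": [0,0,0],"dr": [0,0,0]}
    - {"fingers": -1,"travel": [0,0,0],"dr": [0,0,0]}
    - {"fingers": -1,"travel": [0,0,0],"dr": [0,0,0]}
    - {"fingers": -1,"travel": [0,0,0],"dr": [0,0,0]}
  squeeze: 40

```text
clock: 9.43
position: [558.6, -235.9, 35.8]
eef_rot: [0.001, 0.037, 0.999, -0.001]
contact_force: [-0.5, -1.8, 6.5]
opening: 37.4
```

```bash
python3 go.py 555.6 -238 32 1.497;python3 - <<'E'
from h import *
im=vision.get_image("side");cv2.imwrite("pics/side6.png",cv2.resize(im[200:340,240:400],None,fx=4.5,fy=4.2,interpolation=cv2.INTER_CUBIC)[:600])
E
```

```text
pos [ 558.6 -235.9   35.8] ang_y 1.497 tilt [ 0.002 -0.001] t 9.43 open 37.4 F [-0.5 -1.8  6.5]
 travel(cur axes) [ 2.9 -2.3  3.8] travel(target axes) [ 2.9 -2.3  3.8] turn [-0.001  0.002 -0.   ] rows>= 0.1
```

View pics/side6.png

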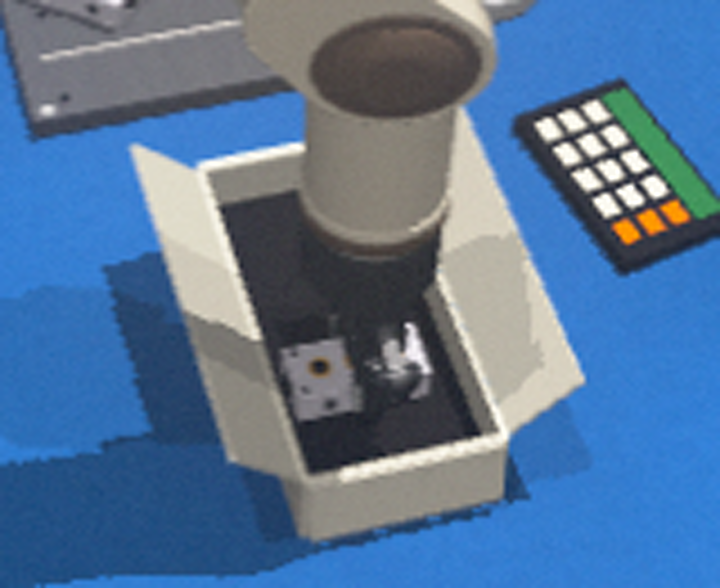

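Emit:
arm_command:
  plan:
    - {"fingers": -1,"travel": [0,0,-10],"dr": [0,0,0]}
    - {"fingers": -1,"travel": [0,0,-25],"dr": [0,0,0]}
    - {"fingers": -1,"travel": [0,0,-30],"dr": [0,0,0]}
    - {"fingers": -1,"travel": [0,0,-30],"dr": [0,0,0]}
    - {"fingers": -1,"travel": [0,0,-30],"dr": [0,0,0]}
    - {"fingers": -1,"travel": [0,15,0],"dr": [0,0,0]}
    - {"fingers": -1,"travel": [0,30,0],"dr": [0,0,0]}
    - {"fingers": -1,"travel": [0,35,0],"dr": [0,0,0]}
    - {"fingers": -1,"travel": [0,35,0],"dr": [0,0,0]}
    - {"fingers": -1,"travel": [0,35,0],"dr": [0,0,0]}
    - {"fingers": -1,"travel": [0,35,0],"dr": [0,0,0]}
    - {"fingers": -1,"travel": [0,35,0],"dr": [0,0,0]}

```text
clock: 10.48
position: [573.0, -14.0, 159.5]
eef_rot: [-0.0, 0.037, 0.999, -0.0]
contact_force: [1.0, 0.0, -1.7]
opening: 36.9
```

```bash
python3 go.py 575 239.6 100 1.508
```

```text
pos [573.  -14.  159.5] ang_y 1.497 tilt [-0.001  0.   ] t 10.48 open 36.9 F [ 1.   0.  -1.7]
 travel(cur axes) [ 16.7 253.1  59.5] travel(target axes) [ 13.9 253.2  59.5] turn [-0.    -0.001 -0.011] rows>= 6.4
```

Emit:
arm_command:
  plan:
    - {"fingers": -1,"travel": [2,35,0],"dr": [0,0,-0.011]}
    - {"fingers": -1,"travel": [2,35,0],"dr": [0,0,0]}
    - {"fingers": -1,"travel": [2,35,0],"dr": [0,0,0]}
    - {"fingers": -1,"travel": [2,35,0],"dr": [0,0,0]}
    - {"fingers": -1,"travel": [2,35,0],"dr": [0,0,0]}
    - {"fingers": -1,"travel": [2,35,10],"dr": [0,0,0]}
    - {"fingers": -1,"travel": [2,25,20],"dr": [0,0,0]}
    - {"fingers": -1,"travel": [0,15,30],"dr": [0,0,0]}
    - {"fingers": -1,"travel": [0,3,0],"dr": [0,0,0]}
    - {"fingers": -1,"travel": [0,0,0],"dr": [0,0,0]}
    - {"fingers": -1,"travel": [0,0,0],"dr": [0,0,0]}

```text
clock: 11.4
position: [576.3, 236.8, 99.8]
eef_rot: [-0.0, 0.032, 1.0, -0.0]
contact_force: [0.1, 0.1, -2.4]
opening: 37.2
```

```bash
python3 go.py 575 239.6 40 1.508;python3 - <<'E'
from h import *
im=vision.get_image("side");cv2.imwrite("pics/side7.png",im)
cv2.imwrite("pics/side7c.png",cv2.resize(im[110:240,200:350],None,fx=5,fy=4.6,interpolation=cv2.INTER_CUBIC)[:600])
E
```

```text
pos [576.3 236.8  99.8] ang_y 1.508 tilt [-0.    -0.001] t 11.4 open 37.2 F [ 0.1  0.1 -2.4]
 travel(cur axes) [ 1.5  2.8 59.8] travel(target axes) [ 1.5  2.7 59.8] turn [-0.001 -0.    -0.   ] rows>= 1.5
```

View pics/side7c.png

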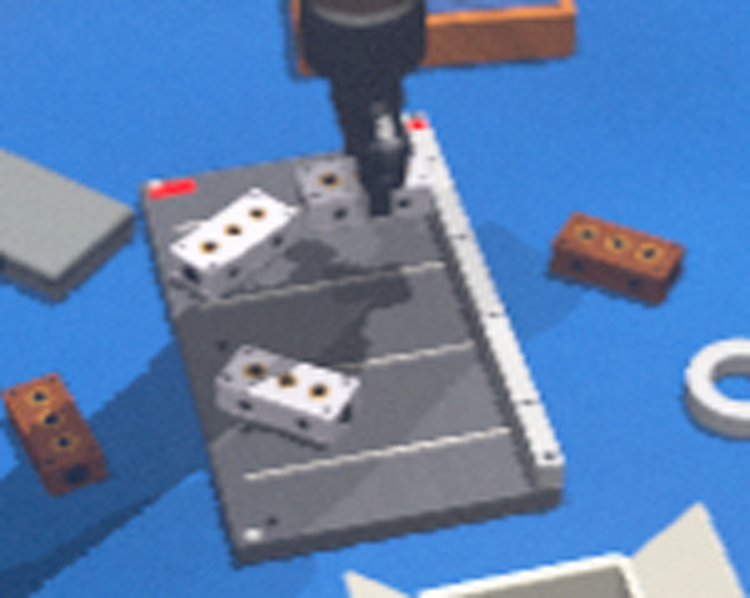

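Emit:
arm_command:
  plan:
    - {"fingers": -1,"travel": [0,2.7,30],"dr": [0,0,0]}
    - {"fingers": -1,"travel": [0,0,25],"dr": [0,0,0]}
    - {"fingers": -1,"travel": [0,0,9],"dr": [0,0,0]}
    - {"fingers": -1,"travel": [0,0,3],"dr": [0,0,0]}
    - {"fingers": -1,"travel": [0,0,0],"dr": [0,0,0]}
    - {"fingers": -1,"travel": [0,0,0],"dr": [0,0,0]}

```text
clock: 11.95
position: [577.7, 240.2, 34.0]
eef_rot: [0.001, 0.032, 0.999, 0.0]
contact_force: [0.8, 0.6, -3.0]
opening: 37.2
```

```bash
python3 go.py 575 239.6 28 1.508
```

```text
pos [577.7 240.2  34. ] ang_y 1.507 tilt [0.002 0.001] t 11.95 open 37.2 F [ 0.8  0.6 -3. ]
 travel(cur axes) [ 2.7 -0.8  6. ] travel(target axes) [ 2.7 -0.8  6. ] turn [ 0.001  0.002 -0.001] rows>= 0.2
```

Emit:
arm_command:
  plan:
    - {"fingers": -1,"travel": [0,0,3],"dr": [0,0,0]}
    - {"fingers": -1,"travel": [0,0,2.5],"dr": [0,0,0]}
    - {"fingers": -1,"travel": [0,0,0],"dr": [0,0,0]}
    - {"fingers": -1,"travel": [0,0,0],"dr": [0,0,0]}

```text
clock: 12.28
position: [577.5, 240.8, 27.8]
eef_rot: [0.001, 0.031, 1.0, 0.0]
contact_force: [0.8, 0.1, 1.7]
opening: 37.1
```

Emit:
arm_command:
  plan:
    - {"fingers": -1,"travel": [-4,0,0],"dr": [0,0,0]}
    - {"fingers": -1,"travel": [-4,0,0],"dr": [0,0,0]}
    - {"fingers": -1,"travel": [-2,0,0],"dr": [0,0,0]}
    - {"fingers": -1,"travel": [0,0,0],"dr": [0,0,0]}
    - {"fingers": -1,"travel": [0,0,0],"dr": [0,0,0]}

```text
clock: 12.7
position: [586.2, 240.7, 27.8]
eef_rot: [0.0, 0.031, 1.0, 0.0]
contact_force: [-1.7, 0.2, 4.9]
opening: 37.3
```

Emit:
arm_command:
  plan:
    - {"fingers": -1,"travel": [-2,0,0],"dr": [0,0,0]}
    - {"fingers": -1,"travel": [-2,0,0],"dr": [0,0,0]}
    - {"fingers": -1,"travel": [0,0,0],"dr": [0,0,0]}

```text
clock: 12.95
position: [589.9, 240.6, 27.8]
eef_rot: [-0.0, 0.031, 1.0, 0.0]
contact_force: [-2.8, 0.4, 5.7]
opening: 36.8
```

Emit:
arm_command:
  plan:
    - {"fingers": -1,"travel": [-2,0,0],"dr": [0,0,0]}
    - {"fingers": -1,"travel": [-2,0,0],"dr": [0,0,0]}
    - {"fingers": -1,"travel": [0,0,0],"dr": [0,0,0]}

```text
clock: 13.2
position: [591.7, 240.5, 27.8]
eef_rot: [-0.002, 0.031, 1.0, -0.0]
contact_force: [-8.6, -1.1, 11.0]
opening: 37.1
```

Emit:
arm_command:
  plan:
    - {"fingers": -1,"travel": [-1.5,0,0],"dr": [0,0,0]}
    - {"fingers": -1,"travel": [0,0,0],"dr": [0,0,0]}

```text
clock: 13.37
position: [591.7, 240.5, 27.8]
eef_rot: [-0.003, 0.031, 1.0, -0.0]
contact_force: [-13.8, -0.6, 15.8]
opening: 37.3
```

Emit:
arm_command:
  plan:
    - {"fingers": 0.3,"travel": [0,0,0],"dr": [0,0,0]}
    - {"fingers": 0.3,"travel": [0,0,0],"dr": [0,0,0]}
    - {"fingers": 0.3,"travel": [0,0,0],"dr": [0,0,0]}
    - {"fingers": 0.3,"travel": [2,0,-10],"dr": [0,0,0]}
    - {"fingers": 0.3,"travel": [0,0,-25],"dr": [0,0,0]}
    - {"fingers": 0.3,"travel": [0,0,-35],"dr": [0,0,0]}
    - {"fingers": 0.3,"travel": [0,0,-35],"dr": [0,0,0]}
    - {"fingers": 1,"travel": [0,-30,-20],"dr": [0,0,0]}
    - {"fingers": 1,"travel": [0,-35,0],"dr": [0,0,0]}
    - {"fingers": 1,"travel": [0,-35,0],"dr": [0,0,0]}
    - {"fingers": 1,"travel": [0,-35,0],"dr": [0,0,0]}
    - {"fingers": 1,"travel": [0,-35,0],"dr": [0,0,0]}

```text
clock: 14.37
position: [583.1, 68.0, 152.9]
eef_rot: [0.001, 0.031, 1.0, -0.0]
contact_force: [1.1, -0.6, -0.3]
opening: 85.3
```

```bash
cat > look.py <<'E'
from fit import *
import sys
tag=sys.argv[1]
G0={"1":(594.5,319.4,-.063),"2":(589.4,239.6,-.063),"3":(584.4,159.7,-.063)}
for n in("side","top"):
    im=vision.get_image(n);cv2.imwrite(f"pics/{n}{tag}.png",im)
    b=(slice(110,240),slice(200,350)) if n=="side" else (slice(170,290),slice(140,300))
    cv2.imwrite(f"pics/{n}{tag}c.png",cv2.resize(im[b],None,fx=4.6,fy=4.6,interpolation=cv2.INTER_CUBIC)[:600])
    G=grad(im); off=dict(top=(1.2,-2.2),side=(-1.2,2.2))[n]
    p,_=fit(n,G,PE,(542+off[0],202.5+off[1],-.063),0,(5,5,.03)) if 1 else 0
    pl,_=fit(n,ridge(im),PL,(p[0],p[1],p[2]),0,(5,5,.03))
    print(n,"plate",p.round(3),"lines",pl.round(3))
    ref=(541.1,203.8,-.063) if n=="side" else (543,199.6,-.063)
    for k in sys.argv[2:]:
        if k in G0: g=np.array(G0[k])+[off[0],off[1],0]
        else: g=np.array(eval(k))+[off[0],off[1],0]
        q,f=fit(n,G,BL,g,20,(12,12,.1) if k in G0 else (15,15,.25))
        for nm,r in(("ref",ref),("now",(p[0],pl[1],p[2]))):
            d=q[:2]-np.array(r[:2]);c,s=np.cos(r[2]),np.sin(r[2])
            print("  ",k,nm,"world",q.round(2),"local",np.round([c*d[0]+s*d[1],-s*d[0]+c*d[1],q[2]-r[2]],3),"score",round(f))
E
python3 look.py 8 2 "(496,285,.54)" "(491,136.5,-.747)"; python3 go.py 491 136.5 150 .823
```

```text
side plate [ 5.41458e+02  2.03495e+02 -7.60000e-02] lines [ 5.41190e+02  2.05356e+02 -6.20000e-02]
   2 ref world [ 5.8646e+02  2.4529e+02 -5.0000e-02] local [4.2655e+01 4.4267e+01 1.2000e-02] score 257
   2 now world [ 5.8646e+02  2.4529e+02 -5.0000e-02] local [4.1825e+01 4.3251e+01 2.5000e-02] score 257
   (496,285,.54) ref world [494.71 287.54   0.55] local [-51.567  80.652   0.61 ] score 300
   (496,285,.54) now world [494.71 287.54   0.55] local [-52.872  78.381   0.623] score 300
   (491,136.5,-.747) ref world [490.01 138.97  -0.74] local [-46.91  -67.917  -0.682] score 298
   (491,136.5,-.747) now world [490.01 138.97  -0.74] local [-46.242 -70.113  -0.669] score 298
top plate [ 5.42463e+02  1.98251e+02 -6.20000e-02] lines [ 5.42414e+02  1.99073e+02 -7.20000e-02]
   2 ref world [ 5.8937e+02  2.3999e+02 -5.0000e-02] local [4.3739e+01 4.3228e+01 1.2000e-02] score 309
   2 now world [ 5.8937e+02  2.3999e+02 -5.0000e-02] local [4.4299e+01 4.3730e+01 1.0000e-02] score 309
   (496,285,.54) ref world [497.42 282.55   0.53] local [-50.715  79.916   0.598] score 298
   (496,285,.54) now world [497.42 282.55   0.53] local [-50.107  80.541   0.597] score 298
   (491,136.5,-.747) ref world [492.52 134.38  -0.75] local [-46.276 -68.269  -0.684] score 300
   (491,136.5,-.747) now world [492.52 134.38  -0.75] local [-45.861 -67.65   -0.685] score 300
pos [583.2  60.2 152.4] ang_y 1.497 tilt [ 0.    -0.005] t 14.47 open 85.3 F [ 0.3 -0.8 -0.3]
 travel(cur axes) [97.6 69.3  2. ] travel(target axes) [119.5  -6.8   2.4] turn [-0.005  0.002  0.674] rows>= 5.6
```

View pics/side8c.png

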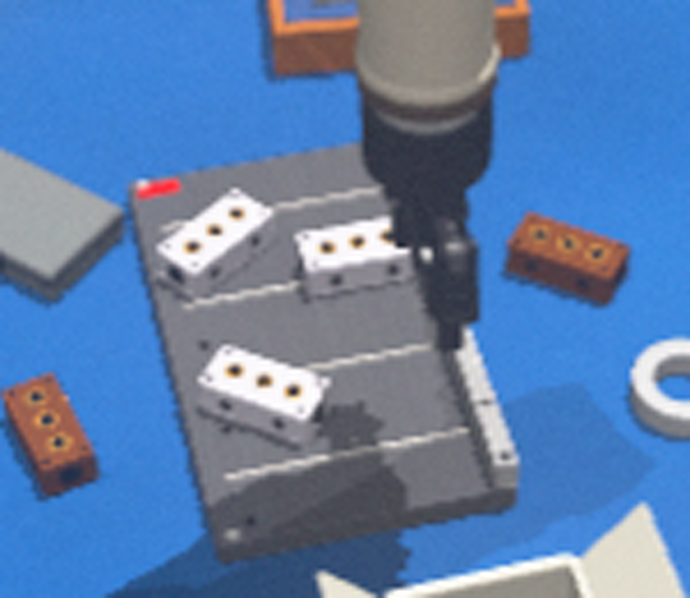

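View pics/top8c.png

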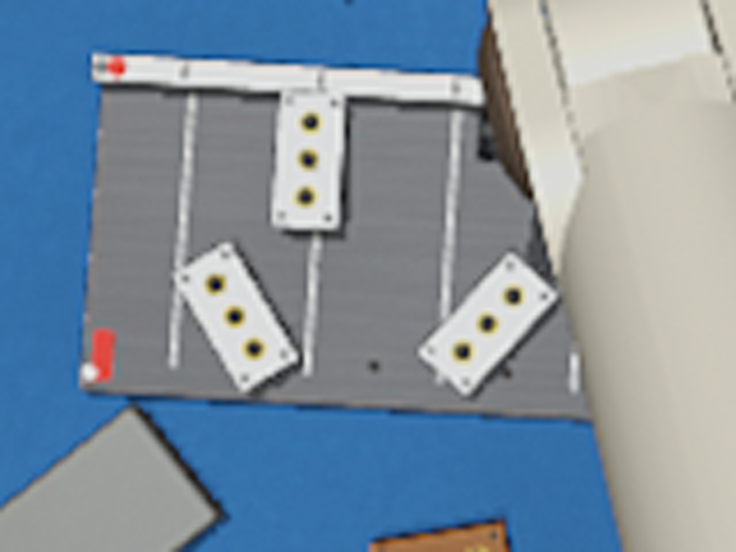

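Emit:
arm_command:
  plan:
    - {"fingers": 1,"travel": [10,5,0],"dr": [0,0,0.112]}
    - {"fingers": 1,"travel": [10,5,0],"dr": [0,0,0.112]}
    - {"fingers": 1,"travel": [10,5,0],"dr": [0,0,0.112]}
    - {"fingers": 1,"travel": [10,5,0],"dr": [0,0,0.112]}
    - {"fingers": 1,"travel": [10,5,0],"dr": [0,0,0.112]}
    - {"fingers": 1,"travel": [10,5,0],"dr": [0,0,0.112]}
    - {"fingers": 1,"travel": [0,0,0],"dr": [0,0,0]}

```text
clock: 15.05
position: [536.5, 120.3, 152.4]
eef_rot: [-0.0, 0.359, 0.933, 0.001]
contact_force: [0.9, 0.8, -0.4]
opening: 85.7
```

```bash
python3 go.py 492.5 134.4 70 .824
```

```text
pos [536.5 120.3 152.4] ang_y 0.836 tilt [-0.     0.001] t 15.05 open 85.7 F [ 0.9  0.8 -0.4]
 travel(cur axes) [ 42.  -19.1  82.4] travel(target axes) [ 41.9 -19.5  82.4] turn [ 0.001 -0.001  0.012] rows>= 2.3
```

Emit:
arm_command:
  plan:
    - {"fingers": 1,"travel": [20,-9,20],"dr": [0,0,0.008]}
    - {"fingers": 1,"travel": [21,-10,30],"dr": [0,0,0]}
    - {"fingers": 1,"travel": [0,0,32],"dr": [0,0,0]}
    - {"fingers": 1,"travel": [0,0,0],"dr": [0,0,0]}
    - {"fingers": 1,"travel": [0,0,0],"dr": [0,0,0]}

```text
clock: 15.47
position: [493.7, 130.1, 69.1]
eef_rot: [-0.001, 0.362, 0.932, -0.001]
contact_force: [0.1, -0.3, 0.5]
opening: 85.5
```

```bash
python3 go.py 492.5 134.4 28 .824
```

```text
pos [493.7 130.1  69.1] ang_y 0.83 tilt [-0.003 -0.001] t 15.47 open 85.5 F [ 0.1 -0.3  0.5]
 travel(cur axes) [ 3.7  2.4 41.1] travel(target axes) [ 3.8  2.3 41.1] turn [-0.003 -0.001  0.006] rows>= 1.0
```

Emit:
arm_command:
  plan:
    - {"fingers": 1,"travel": [3.5,2.5,0],"dr": [0,0,0.006]}
    - {"fingers": 1,"travel": [0,0,20],"dr": [0,0,0]}
    - {"fingers": 1,"travel": [0,0,20],"dr": [0,0,0]}
    - {"fingers": 1,"travel": [0,0,0],"dr": [0,0,0]}
    - {"fingers": 1,"travel": [0,0,0],"dr": [0,0,0]}
    - {"fingers": -1,"travel": [0,0,0],"dr": [0,0,0]}
    - {"fingers": -1,"travel": [0,0,0],"dr": [0,0,0]}
    - {"fingers": -1,"travel": [0,0,0],"dr": [0,0,0]}
    - {"fingers": -1,"travel": [0,0,0],"dr": [0,0,0]}
    - {"fingers": -1,"travel": [0,0,0],"dr": [0,0,0]}
    - {"fingers": -1,"travel": [0,0,0],"dr": [0,0,0]}

```text
clock: 16.38
position: [494.3, 135.1, 30.9]
eef_rot: [0.001, 0.366, 0.931, 0.0]
contact_force: [-1.8, -0.2, 6.7]
opening: 37.2
```

```bash
python3 go.py 492.5 134.4 28 .824
```

```text
pos [494.3 135.1  30.9] ang_y 0.822 tilt [0.002 0.   ] t 16.38 open 37.2 F [-1.8 -0.2  6.7]
 travel(cur axes) [ 0.8 -1.7  2.9] travel(target axes) [ 0.8 -1.7  2.9] turn [ 0.001  0.001 -0.002] rows>= 0.1
```

Emit:
arm_command:
  plan:
    - {"fingers": -1,"travel": [0,0,-15],"dr": [0,0,0]}
    - {"fingers": -1,"travel": [0,0,-25],"dr": [0,0,0]}
    - {"fingers": -1,"travel": [0,0,0],"dr": [0,0,-0.114]}
    - {"fingers": -1,"travel": [0,0,0],"dr": [0,0,-0.114]}
    - {"fingers": -1,"travel": [0,0,0],"dr": [0,0,-0.114]}
    - {"fingers": -1,"travel": [0,0,0],"dr": [0,0,-0.114]}
    - {"fingers": -1,"travel": [0,0,0],"dr": [0,0,-0.114]}
    - {"fingers": -1,"travel": [0,0,0],"dr": [0,0,-0.114]}
    - {"fingers": -1,"travel": [0,0,0],"dr": [0,0,0]}
    - {"fingers": -1,"travel": [0,0,0],"dr": [0,0,0]}

```text
clock: 17.22
position: [493.2, 134.7, 69.7]
eef_rot: [-0.0, 0.034, 0.999, 0.0]
contact_force: [-0.2, 0.5, -2.2]
opening: 37.2
```

```bash
python3 go.py 575 157.1 45 1.508
```

```text
pos [493.2 134.7  69.7] ang_y 1.502 tilt [-0.001  0.   ] t 17.22 open 37.2 F [-0.2  0.5 -2.2]
 travel(cur axes) [-80.1  27.9  24.6] travel(target axes) [-80.2  27.5  24.7] turn [ 0.    -0.001 -0.006] rows>= 2.2
```

Emit:
arm_command:
  plan:
    - {"fingers": -1,"travel": [-20,7,0],"dr": [0,0,-0.006]}
    - {"fingers": -1,"travel": [-30,10,0],"dr": [0,0,0]}
    - {"fingers": -1,"travel": [-22,8,10],"dr": [0,0,0]}
    - {"fingers": -1,"travel": [-8,2.5,13],"dr": [0,0,0]}
    - {"fingers": -1,"travel": [0,0,0],"dr": [0,0,0]}
    - {"fingers": -1,"travel": [0,0,0],"dr": [0,0,0]}
    - {"fingers": -1,"travel": [0,0,0],"dr": [0,0,0]}

```text
clock: 17.8
position: [573.8, 157.4, 46.5]
eef_rot: [-0.001, 0.03, 1.0, -0.0]
contact_force: [-0.4, 0.5, -1.7]
opening: 36.9
```

```bash
python3 go.py 575 157.1 32 1.508
```

```text
pos [573.8 157.4  46.5] ang_y 1.511 tilt [-0.002 -0.001] t 17.8 open 36.9 F [-0.4  0.5 -1.7]
 travel(cur axes) [-1.3 -0.2 14.5] travel(target axes) [-1.3 -0.2 14.5] turn [-0.001 -0.002  0.003] rows>= 0.4
```

Emit:
arm_command:
  plan:
    - {"fingers": -1,"travel": [0,-0.5,10],"dr": [0,0,0]}
    - {"fingers": -1,"travel": [0,0,5],"dr": [0,0,0]}
    - {"fingers": -1,"travel": [0,0,1],"dr": [0,0,0]}
    - {"fingers": -1,"travel": [0,0,0],"dr": [0,0,0]}
    - {"fingers": -1,"travel": [0,0,0],"dr": [0,0,0]}

```text
clock: 18.22
position: [574.4, 156.7, 30.9]
eef_rot: [-0.0, 0.03, 1.0, -0.0]
contact_force: [-1.6, -0.6, 2.7]
opening: 37.2
```

Emit:
arm_command:
  plan:
    - {"fingers": -1,"travel": [-3,0,0],"dr": [0,0,0]}
    - {"fingers": -1,"travel": [-3,0,0],"dr": [0,0,0]}
    - {"fingers": -1,"travel": [-2,0,0],"dr": [0,0,0]}
    - {"fingers": -1,"travel": [0,0,0],"dr": [0,0,0]}

```text
clock: 18.55
position: [583.9, 156.7, 30.9]
eef_rot: [0.001, 0.03, 1.0, 0.0]
contact_force: [1.0, 0.4, 2.7]
opening: 37.2
```

Emit:
arm_command:
  plan:
    - {"fingers": -1,"travel": [-2,0,0],"dr": [0,0,0]}
    - {"fingers": -1,"travel": [-2,0,0],"dr": [0,0,0]}
    - {"fingers": -1,"travel": [0,0,0],"dr": [0,0,0]}

```text
clock: 18.8
position: [585.5, 156.7, 30.9]
eef_rot: [-0.002, 0.029, 1.0, -0.0]
contact_force: [-7.0, -0.0, 7.2]
opening: 37.0
```

Emit:
arm_command:
  plan:
    - {"fingers": -1,"travel": [-1.5,0,0],"dr": [0,0,0]}
    - {"fingers": -1,"travel": [0,0,0],"dr": [0,0,0]}
    - {"fingers": 0.3,"travel": [1,0,0],"dr": [0,0,0]}
    - {"fingers": 0.3,"travel": [0,0,0],"dr": [0,0,0]}
    - {"fingers": 0.3,"travel": [0,0,0],"dr": [0,0,0]}
    - {"fingers": 0.3,"travel": [0,0,-15],"dr": [0,0,0]}
    - {"fingers": 0.3,"travel": [0,0,-30],"dr": [0,0,0]}
    - {"fingers": 0.3,"travel": [0,0,-30],"dr": [0,0,0]}
    - {"fingers": 0.3,"travel": [0,0,-20],"dr": [0,0,0]}
    - {"fingers": 0.3,"travel": [0,0,0],"dr": [0,0,0]}

```text
clock: 19.63
position: [591.6, 157.4, 131.0]
eef_rot: [0.005, 0.03, 1.0, 0.001]
contact_force: [1.7, 0.7, 0.1]
opening: 55.5
```

```bash
python3 go.py 588 240 70 1.513
```

```text
pos [591.6 157.4 131. ] ang_y 1.512 tilt [0.009 0.002] t 19.63 open 55.5 F [1.7 0.7 0.1]
 travel(cur axes) [ 9.1 82.1 61.2] travel(target axes) [ 8.4 82.3 61. ] turn [ 0.003  0.009 -0.001] rows>= 2.5
```

Emit:
arm_command:
  plan:
    - {"fingers": 0.3,"travel": [4,30,0],"dr": [0,0,0]}
    - {"fingers": 0.3,"travel": [4,35,10],"dr": [0,0,0]}
    - {"fingers": 0.3,"travel": [0,17,30],"dr": [0,0,0]}
    - {"fingers": 0.3,"travel": [0,0,20],"dr": [0,0,0]}
    - {"fingers": 0.3,"travel": [0,0,0],"dr": [0,0,0]}
    - {"fingers": 0.3,"travel": [0,0,0],"dr": [0,0,0]}

```text
clock: 20.13
position: [583.2, 237.5, 63.9]
eef_rot: [-0.002, 0.029, 1.0, -0.001]
contact_force: [1.4, -0.7, 1.4]
opening: 55.3
```

```bash
python3 go.py 588 240 31 1.513
```

```text
pos [583.2 237.5  63.9] ang_y 1.512 tilt [-0.003 -0.002] t 20.13 open 55.3 F [ 1.4 -0.7  1.4]
 travel(cur axes) [-4.8  2.8 32.9] travel(target axes) [-4.7  2.7 32.9] turn [-0.002 -0.003 -0.001] rows>= 0.8
```

Emit:
arm_command:
  plan:
    - {"fingers": 0.3,"travel": [-4,2.5,0],"dr": [0,0,0]}
    - {"fingers": 0.3,"travel": [0,0,15],"dr": [0,0,0]}
    - {"fingers": 0.3,"travel": [0,0,15],"dr": [0,0,0]}
    - {"fingers": 0.3,"travel": [0,0,2],"dr": [0,0,0]}
    - {"fingers": 0.3,"travel": [0,0,0],"dr": [0,0,0]}
    - {"fingers": -1,"travel": [0,0,0],"dr": [0,0,0]}
    - {"fingers": -1,"travel": [0,0,0],"dr": [0,0,0]}
    - {"fingers": -1,"travel": [0,0,0],"dr": [0,0,0]}
    - {"fingers": -1,"travel": [0,0,0],"dr": [0,0,0]}

```text
clock: 20.88
position: [588.9, 241.0, 34.7]
eef_rot: [0.001, 0.03, 1.0, 0.0]
contact_force: [-0.9, -1.1, 3.4]
opening: 37.1
```

```bash
python3 go.py 588 236.6 31 1.508
```

```text
pos [588.9 241.   34.7] ang_y 1.512 tilt [0.001 0.   ] t 20.88 open 37.1 F [-0.9 -1.1  3.4]
 travel(cur axes) [ 0.7 -4.4  3.7] travel(target axes) [ 0.7 -4.4  3.7] turn [0.    0.001 0.004] rows>= 0.1
```

Emit:
arm_command:
  plan:
    - {"fingers": -1,"travel": [3,0,-4],"dr": [0,0,0]}
    - {"fingers": -1,"travel": [0,-4.2,0],"dr": [0,0,0.005]}
    - {"fingers": -1,"travel": [0,0,0],"dr": [0,0,0]}
    - {"fingers": -1,"travel": [0,0,4.5],"dr": [0,0,0]}
    - {"fingers": -1,"travel": [0,0,0],"dr": [0,0,0]}
    - {"fingers": -1,"travel": [-3,0,0],"dr": [0,0,0]}
    - {"fingers": -1,"travel": [-2,0,0],"dr": [0,0,0]}
    - {"fingers": -1,"travel": [0,0,0],"dr": [0,0,0]}

```text
clock: 21.55
position: [588.8, 237.2, 34.4]
eef_rot: [-0.001, 0.032, 0.999, -0.0]
contact_force: [-7.6, -1.5, 13.4]
opening: 36.9
```

Pressed against the rail. Push a touch more, release, rise, then look at everything.

Emit:
arm_command:
  plan:
    - {"fingers": -1,"travel": [-1.5,0,0],"dr": [0,0,0]}
    - {"fingers": -1,"travel": [0,0,0],"dr": [0,0,0]}
    - {"fingers": 0.3,"travel": [1,0,0],"dr": [0,0,0]}
    - {"fingers": 0.3,"travel": [0,0,0],"dr": [0,0,0]}
    - {"fingers": 0.3,"travel": [0,0,0],"dr": [0,0,0]}
    - {"fingers": 0.3,"travel": [0,0,-15],"dr": [0,0,0]}
    - {"fingers": 0.3,"travel": [0,0,-30],"dr": [0,0,0]}
    - {"fingers": 0.3,"travel": [0,0,-30],"dr": [0,0,0]}
    - {"fingers": 1,"travel": [0,0,-20],"dr": [0,0,-0.1]}
    - {"fingers": 1,"travel": [20,10,0],"dr": [0,0,-0.12]}
    - {"fingers": 1,"travel": [20,10,0],"dr": [0,0,-0.12]}
    - {"fingers": 1,"travel": [20,10,0],"dr": [0,0,-0.12]}

```text
clock: 22.55
position: [527.5, 257.8, 130.1]
eef_rot: [0.002, -0.2, 0.98, 0.0]
contact_force: [-1.0, -1.2, -0.3]
opening: 85.4
```

```bash
python3 look.py 9  "(496,285,.54)"; python3 go.py 497.4 282.5 70 2.106
```

```text
side plate [ 5.39894e+02  2.03937e+02 -6.40000e-02] lines [ 5.35297e+02  2.07167e+02 -2.90000e-02]
   (496,285,.54) ref world [494.13 287.56   0.53] local [-52.148  80.633   0.593] score 219
   (496,285,.54) now world [494.13 287.56   0.53] local [-50.796  77.307   0.594] score 219
top plate [ 5.42138e+02  2.00781e+02 -6.40000e-02] lines [ 5.41746e+02  1.97753e+02 -9.80000e-02]
   (496,285,.54) ref world [549.33 330.78   0.65] local [ -1.941 131.323   0.718] score 147
   (496,285,.54) now world [549.33 330.78   0.65] local [ -1.369 133.219   0.719] score 147
pos [523.6 258.6 129.3] ang_y 1.974 tilt [-0.002  0.001] t 22.65 open 85.2 F [ 1.   0.6 -0.2]
 travel(cur axes) [14.7 32.2 59.4] travel(target axes) [10.4 33.9 59.3] turn [ 0.001 -0.001 -0.132] rows>= 1.7
```

View pics/side9c.png

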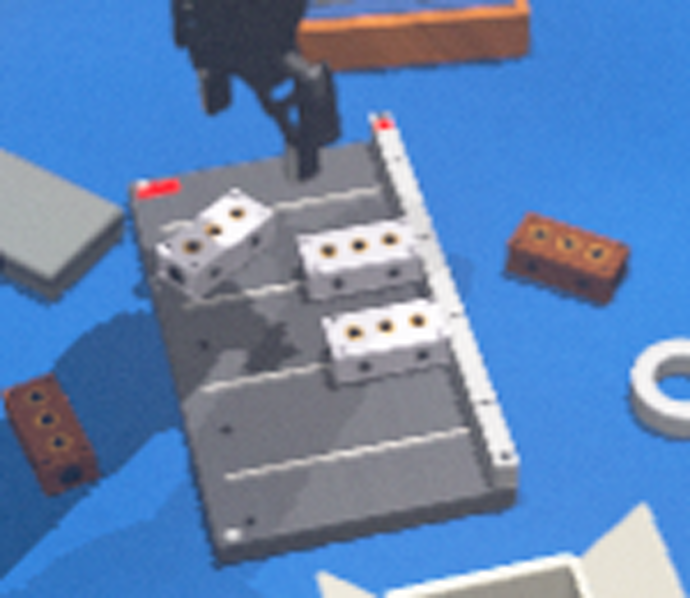

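Emit:
arm_command:
  plan:
    - {"fingers": 0.5,"travel": [7,16,20],"dr": [0,0,-0.066]}
    - {"fingers": 0.5,"travel": [5,16,20],"dr": [0,0,-0.066]}
    - {"fingers": 0.5,"travel": [0,2,19],"dr": [0,0,0]}
    - {"fingers": 0.5,"travel": [0,0,0],"dr": [0,0,0]}
    - {"fingers": 0.5,"travel": [0,0,0],"dr": [0,0,0]}

```text
clock: 23.07
position: [502.1, 281.9, 69.1]
eef_rot: [-0.001, -0.26, 0.966, -0.0]
contact_force: [0.4, -0.0, -0.3]
opening: 64.2
```

```bash
python3 go.py 497.4 282.5 31 2.106
```

```text
pos [502.1 281.9  69.1] ang_y 2.097 tilt [-0.001 -0.001] t 23.07 open 64.2 F [ 0.4 -0.  -0.3]
 travel(cur axes) [ 3.7  2.9 38.1] travel(target axes) [ 3.7  2.9 38.1] turn [-0.001 -0.001 -0.009] rows>= 0.9
```

Emit:
arm_command:
  plan:
    - {"fingers": 0.5,"travel": [3.7,2.8,0],"dr": [0,0,-0.008]}
    - {"fingers": 0.5,"travel": [0,0,18],"dr": [0,0,0]}
    - {"fingers": 0.5,"travel": [0,0,18],"dr": [0,0,0]}
    - {"fingers": 0.5,"travel": [0,0,2],"dr": [0,0,0]}
    - {"fingers": 0.5,"travel": [0,0,0],"dr": [0,0,0]}
    - {"fingers": -1,"travel": [0,0,0],"dr": [0,0,0]}
    - {"fingers": -1,"travel": [0,0,0],"dr": [0,0,0]}
    - {"fingers": -1,"travel": [0,0,0],"dr": [0,0,0]}
    - {"fingers": -1,"travel": [0,0,0],"dr": [0,0,0]}
    - {"fingers": -1,"travel": [0,0,0],"dr": [0,0,0]}

```text
clock: 23.9
position: [498.5, 283.8, 33.0]
eef_rot: [0.001, -0.265, 0.964, 0.0]
contact_force: [-0.4, -1.3, 6.8]
opening: 37.3
```

```bash
python3 go.py 497.4 282.5 31 2.106
```

```text
pos [498.5 283.8  33. ] ang_y 2.107 tilt [0.003 0.001] t 23.9 open 37.3 F [-0.4 -1.3  6.8]
 travel(cur axes) [ 1.6 -0.6  2. ] travel(target axes) [ 1.6 -0.6  2. ] turn [-0.     0.003  0.001] rows>= 0.1
```

Emit:
arm_command:
  plan:
    - {"fingers": -1,"travel": [0,0,-15],"dr": [0,0,0]}
    - {"fingers": -1,"travel": [0,0,-25],"dr": [0,0,0]}
    - {"fingers": -1,"travel": [0,0,0],"dr": [0,0,0.12]}
    - {"fingers": -1,"travel": [0,0,0],"dr": [0,0,0.12]}
    - {"fingers": -1,"travel": [0,0,0],"dr": [0,0,0.12]}
    - {"fingers": -1,"travel": [0,0,0],"dr": [0,0,0.12]}
    - {"fingers": -1,"travel": [0,0,0],"dr": [0,0,0.119]}
    - {"fingers": -1,"travel": [0,0,0],"dr": [0,0,0]}
    - {"fingers": -1,"travel": [0,0,0],"dr": [0,0,0]}

```text
clock: 24.65
position: [497.0, 283.3, 71.4]
eef_rot: [0.0, 0.029, 1.0, -0.0]
contact_force: [0.5, 0.1, -1.7]
opening: 37.1
```

```bash
python3 go.py 584 316.9 47 1.508
```

```text
pos [497.  283.3  71.4] ang_y 1.512 tilt [ 0. -0.] t 24.65 open 37.1 F [ 0.5  0.1 -1.7]
 travel(cur axes) [-84.9  38.7  24.4] travel(target axes) [-84.7  39.   24.4] turn [-0.     0.     0.004] rows>= 2.4
```

Emit:
arm_command:
  plan:
    - {"fingers": -1,"travel": [-20,9,0],"dr": [0,0,0.003]}
    - {"fingers": -1,"travel": [-30,14,0],"dr": [0,0,0]}
    - {"fingers": -1,"travel": [-26,12,10],"dr": [0,0,0]}
    - {"fingers": -1,"travel": [-9,4,13],"dr": [0,0,0]}
    - {"fingers": -1,"travel": [0,0,0],"dr": [0,0,0]}
    - {"fingers": -1,"travel": [0,0,0],"dr": [0,0,0]}
    - {"fingers": -1,"travel": [0,0,0],"dr": [0,0,0]}

```text
clock: 25.23
position: [583.3, 316.3, 47.9]
eef_rot: [-0.001, 0.032, 0.999, -0.0]
contact_force: [-1.0, -0.1, -3.2]
opening: 37.2
```

```bash
python3 go.py 584 316.9 33 1.508
```

```text
pos [583.3 316.3  47.9] ang_y 1.507 tilt [-0.002 -0.001] t 25.23 open 37.2 F [-1.  -0.1 -3.2]
 travel(cur axes) [-0.7  0.7 14.9] travel(target axes) [-0.7  0.7 14.9] turn [-0.001 -0.002 -0.001] rows>= 0.4
```

Emit:
arm_command:
  plan:
    - {"fingers": -1,"travel": [0,0.7,10],"dr": [0,0,0]}
    - {"fingers": -1,"travel": [0,0,4],"dr": [0,0,0]}
    - {"fingers": -1,"travel": [0,0,1.5],"dr": [0,0,0]}
    - {"fingers": -1,"travel": [0,0,0],"dr": [0,0,0]}
    - {"fingers": -1,"travel": [0,0,0],"dr": [0,0,0]}

```text
clock: 25.65
position: [584.2, 317.4, 33.1]
eef_rot: [-0.0, 0.033, 0.999, -0.0]
contact_force: [-2.3, -0.5, 0.3]
opening: 37.1
```

Emit:
arm_command:
  plan:
    - {"fingers": -1,"travel": [-3,0,0],"dr": [0,0,0]}
    - {"fingers": -1,"travel": [-3,0,0],"dr": [0,0,0]}
    - {"fingers": -1,"travel": [-3,0,0],"dr": [0,0,0]}
    - {"fingers": -1,"travel": [-2,0,0],"dr": [0,0,0]}
    - {"fingers": -1,"travel": [0,0,0],"dr": [0,0,0]}
    - {"fingers": -1,"travel": [0,0,0],"dr": [0,0,0]}

```text
clock: 26.15
position: [595.4, 316.8, 33.1]
eef_rot: [-0.0, 0.033, 0.999, 0.0]
contact_force: [-4.0, -0.1, 4.2]
opening: 36.7
```

Emit:
arm_command:
  plan:
    - {"fingers": -1,"travel": [-2,0,0],"dr": [0,0,0]}
    - {"fingers": -1,"travel": [-2,0,0],"dr": [0,0,0]}
    - {"fingers": -1,"travel": [0,0,0],"dr": [0,0,0]}

```text
clock: 26.4
position: [595.4, 316.8, 33.0]
eef_rot: [-0.004, 0.032, 0.999, -0.001]
contact_force: [-14.7, -3.4, 13.5]
opening: 37.0
```

Contact with the rail. Release and retreat to the side for a look.

Emit:
arm_command:
  plan:
    - {"fingers": 0.3,"travel": [2,0,0],"dr": [0,0,0]}
    - {"fingers": 0.3,"travel": [0,0,0],"dr": [0,0,0]}
    - {"fingers": 0.3,"travel": [0,0,0],"dr": [0,0,0]}
    - {"fingers": 0.3,"travel": [0,0,-15],"dr": [0,0,0]}
    - {"fingers": 0.3,"travel": [0,0,-30],"dr": [0,0,0]}
    - {"fingers": 0.3,"travel": [0,0,-35],"dr": [0,0,0]}
    - {"fingers": 0.3,"travel": [0,0,-35],"dr": [0,0,0]}
    - {"fingers": -1,"travel": [0,-20,-30],"dr": [0,0,0]}
    - {"fingers": -1,"travel": [0,-40,0],"dr": [0,0,0]}
    - {"fingers": -1,"travel": [0,-40,0],"dr": [0,0,0]}
    - {"fingers": -1,"travel": [0,-40,0],"dr": [0,0,0]}
    - {"fingers": -1,"travel": [0,-40,0],"dr": [0,0,0]}

```text
clock: 27.4
position: [586.4, 134.9, 179.5]
eef_rot: [0.001, 0.033, 0.999, 0.0]
contact_force: [-0.3, -0.9, 0.4]
opening: -0.1
```

Emit:
arm_command:
  plan:
    - {"fingers": -1,"travel": [0,-40,0],"dr": [0,0,0]}
    - {"fingers": -1,"travel": [0,-40,0],"dr": [0,0,0]}
    - {"fingers": -1,"travel": [0,-40,0],"dr": [0,0,0]}
    - {"fingers": -1,"travel": [0,-40,0],"dr": [0,0,0]}
    - {"fingers": -1,"travel": [0,-40,0],"dr": [0,0,0]}
    - {"fingers": -1,"travel": [0,-40,0],"dr": [0,0,0]}
    - {"fingers": -1,"travel": [0,-40,0],"dr": [0,0,0]}
    - {"fingers": -1,"travel": [0,0,0],"dr": [0,0,0]}

```text
clock: 28.07
position: [566.0, -155.2, 179.1]
eef_rot: [0.001, 0.04, 0.999, -0.003]
contact_force: [-0.9, -1.0, -0.0]
opening: -0.0
```

```bash
python3 look.py 10  1 2 3; python3 go.py 561 -198 150 1.51
```

```text
side plate [ 5.40245e+02  2.02730e+02 -6.20000e-02] lines [5.56254e+02 2.12045e+02 7.40000e-02]
   1 ref world [ 5.9139e+02  3.2180e+02 -6.0000e-02] local [4.27600e+01 1.20928e+02 3.00000e-03] score 268
   1 now world [ 5.9139e+02  3.2180e+02 -6.0000e-02] local [4.42720e+01 1.12699e+02 2.00000e-03] score 268
   2 ref world [ 5.8650e+02  2.4178e+02 -6.0000e-02] local [ 4.2915e+01  4.0764e+01 -2.0000e-03] score 275
   2 now world [ 5.8650e+02  2.4178e+02 -6.0000e-02] local [ 4.4328e+01  3.2535e+01 -3.0000e-03] score 275
   3 ref world [ 5.8209e+02  1.6106e+02 -5.0000e-02] local [ 4.3603e+01 -4.0077e+01  1.4000e-02] score 288
   3 now world [ 5.8209e+02  1.6106e+02 -5.0000e-02] local [ 4.4917e+01 -4.8307e+01  1.3000e-02] score 288
top plate [ 5.42269e+02  1.99801e+02 -6.60000e-02] lines [ 5.40564e+02  1.97018e+02 -1.17000e-01]
   1 ref world [ 6.0915e+02  3.1491e+02 -6.0000e-02] local [5.8763e+01 1.1925e+02 2.0000e-03] score 312
   1 now world [ 6.0915e+02  3.1491e+02 -6.0000e-02] local [5.89970e+01 1.22035e+02 4.00000e-03] score 312
   2 ref world [ 6.0417e+02  2.3505e+02 -7.0000e-02] local [ 5.8815e+01  3.9230e+01 -4.0000e-03] score 305
   2 now world [ 6.0417e+02  2.3505e+02 -7.0000e-02] local [ 5.9267e+01  4.2015e+01 -2.0000e-03] score 305
   3 ref world [ 5.9917e+02  1.5555e+02 -6.0000e-02] local [ 5.8831e+01 -4.0427e+01  1.0000e-03] score 297
   3 now world [ 5.9917e+02  1.5555e+02 -6.0000e-02] local [ 5.9501e+01 -3.7642e+01  4.0000e-03] score 297
pos [ 567.4 -146.2  178.9] ang_y 1.499 tilt [ 0.002 -0.001] t 28.17 open -0.5 F [-0.3  0.6  0.4]
 travel(cur axes) [  2.7 -52.1  29. ] travel(target axes) [  3.2 -52.1  28.9] turn [-0.001  0.002 -0.011] rows>= 1.5
```

View pics/top10c.png

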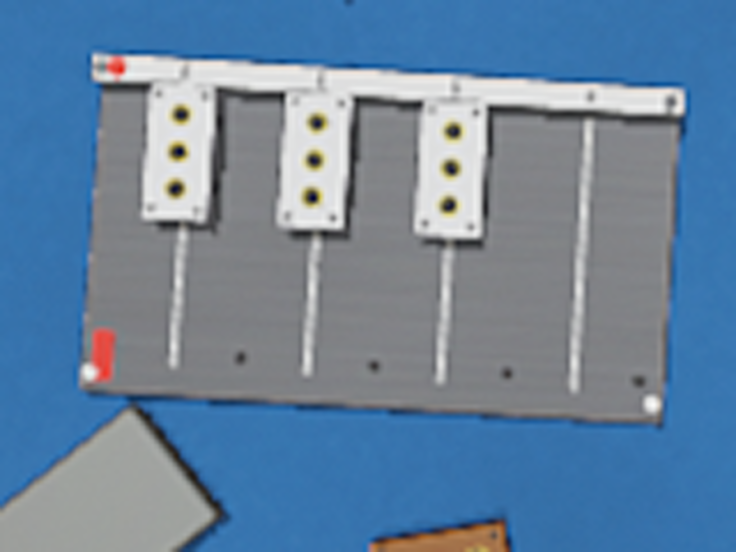

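View pics/side10c.png

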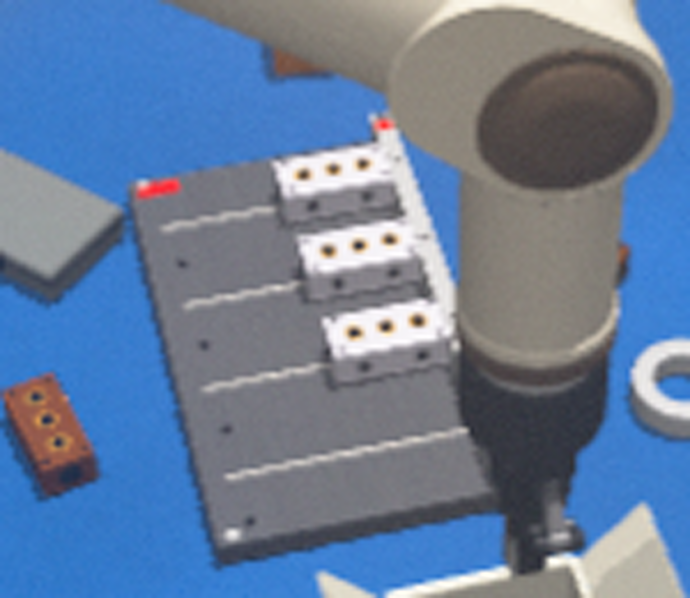

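```bash
python3 go.py 430 -195 180 1.516
```

```text
pos [ 567.4 -146.2  178.9] ang_y 1.499 tilt [ 0.002 -0.001] t 28.17 open -0.5 F [-0.3  0.6  0.4]
 travel(cur axes) [133.5 -58.6  -1.2] travel(target axes) [134.5 -56.3  -1.1] turn [-0.001  0.002 -0.017] rows>= 3.6
```

Emit:
arm_command:
  plan:
    - {"fingers": -1,"travel": [25,-10,0],"dr": [0,0,-0.017]}
    - {"fingers": -1,"travel": [30,-12,0],"dr": [0,0,0]}
    - {"fingers": -1,"travel": [35,-14,0],"dr": [0,0,0]}
    - {"fingers": -1,"travel": [30,-12,0],"dr": [0,0,0]}
    - {"fingers": -1,"travel": [14,-7,0],"dr": [0,0,0]}
    - {"fingers": -1,"travel": [0,0,0],"dr": [0,0,0]}
    - {"fingers": -1,"travel": [0,0,0],"dr": [0,0,0]}
    - {"fingers": -1,"travel": [0,0,0],"dr": [0,0,0]}

```text
clock: 28.83
position: [432.6, -189.3, 178.6]
eef_rot: [0.001, 0.023, 1.0, -0.0]
contact_force: [0.1, -0.5, 1.2]
opening: 0.1
```

```bash
python3 go.py 430 -195 95 1.516
```

```text
pos [ 432.6 -189.3  178.6] ang_y 1.524 tilt [ 0.003 -0.   ] t 28.83 open 0.1 F [ 0.1 -0.5  1.2]
 travel(cur axes) [ 2.6 -5.8 83.6] travel(target axes) [ 2.3 -5.8 83.6] turn [-0.     0.003  0.008] rows>= 2.0
```

Emit:
arm_command:
  plan:
    - {"fingers": -1,"travel": [2,-4,28],"dr": [0,0,0.007]}
    - {"fingers": -1,"travel": [0,0,28],"dr": [0,0,0]}
    - {"fingers": -1,"travel": [0,0,28],"dr": [0,0,0]}
    - {"fingers": -1,"travel": [0,0,0],"dr": [0,0,0]}
    - {"fingers": -1,"travel": [-12,0,0],"dr": [0,0,0]}
    - {"fingers": -1,"travel": [-12,0,0],"dr": [0,0,0]}
    - {"fingers": -1,"travel": [-12,0,0],"dr": [0,0,0]}
    - {"fingers": -1,"travel": [-12,0,0],"dr": [0,0,0]}
    - {"fingers": -1,"travel": [-12,0,0],"dr": [0,0,0]}
    - {"fingers": -1,"travel": [-12,0,0],"dr": [0,0,0]}
    - {"fingers": -1,"travel": [0,0,0],"dr": [0,0,0]}
    - {"fingers": -1,"travel": [0,0,0],"dr": [0,0,0]}

```text
clock: 29.83
position: [502.0, -197.6, 94.7]
eef_rot: [0.001, 0.027, 1.0, 0.0]
contact_force: [-0.7, -0.6, -0.7]
opening: 0.2
```

```bash
python3 go.py 515 -200 95 1.516; python3 - <<'E'
from h import *
im=vision.get_image("side");cv2.imwrite("pics/side11.png",cv2.resize(im[190:340,240:400],None,fx=4.5,fy=4,interpolation=cv2.INTER_CUBIC)[:600])
E
```

```text
pos [ 502.  -197.6   94.7] ang_y 1.517 tilt [0.002 0.   ] t 29.83 open 0.2 F [-0.7 -0.6 -0.7]
 travel(cur axes) [-13.1  -1.7  -0.2] travel(target axes) [-13.1  -1.7  -0.3] turn [0.    0.002 0.001] rows>= 0.3
```

View pics/side11.png

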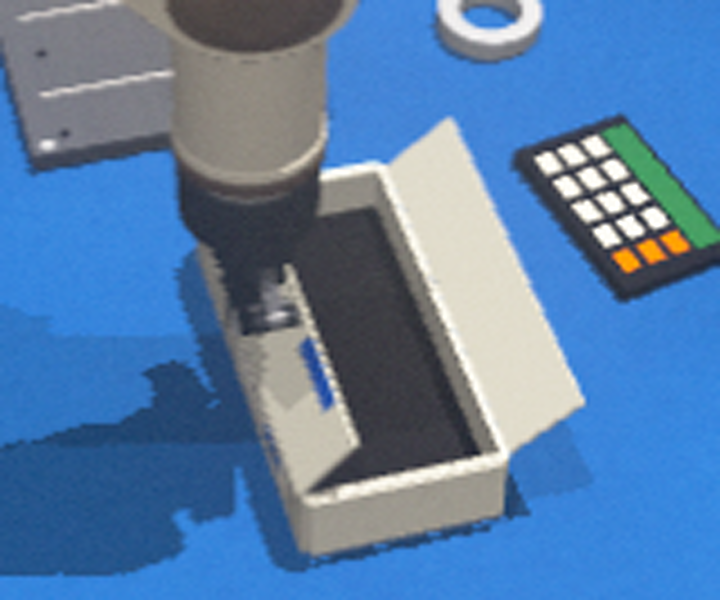

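Emit:
arm_command:
  plan:
    - {"fingers": -1,"travel": [-10,0,0],"dr": [0,0,0]}
    - {"fingers": -1,"travel": [-8,0,4],"dr": [0,0,0]}
    - {"fingers": -1,"travel": [-8,0,5],"dr": [0,0,0]}
    - {"fingers": -1,"travel": [-6,0,5],"dr": [0,0,0]}
    - {"fingers": -1,"travel": [-3,0,3],"dr": [0,0,0]}
    - {"fingers": -1,"travel": [0,0,2],"dr": [0,0,0]}
    - {"fingers": -1,"travel": [0,0,0],"dr": [0,0,0]}
    - {"fingers": -1,"travel": [0,0,0],"dr": [0,0,0]}

```text
clock: 30.55
position: [534.8, -200.3, 74.4]
eef_rot: [-0.0, 0.028, 1.0, 0.0]
contact_force: [-0.7, 0.3, -0.0]
opening: 0.2
```

```bash
python3 go.py 515 -200 95 1.516; python3 - <<'E'
from h import *
im=vision.get_image("side");cv2.imwrite("pics/side12.png",cv2.resize(im[190:340,240:400],None,fx=4.5,fy=4,interpolation=cv2.INTER_CUBIC)[:600])
E
```

```text
pos [ 534.8 -200.3   74.4] ang_y 1.515 tilt [-0.001  0.   ] t 30.55 open 0.2 F [-0.7  0.3 -0. ]
 travel(cur axes) [ 19.9  -0.8 -20.6] travel(target axes) [ 19.8  -0.8 -20.6] turn [ 0.    -0.001 -0.001] rows>= 0.7
```

View pics/side12.png

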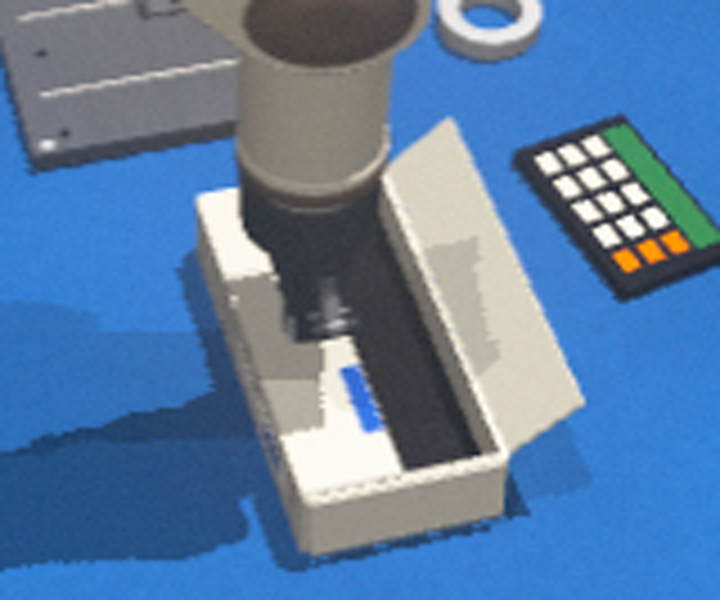

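Emit:
arm_command:
  plan:
    - {"fingers": -1,"travel": [0,0,1.5],"dr": [0,0,0]}
    - {"fingers": -1,"travel": [0,0,1],"dr": [0,0,0]}
    - {"fingers": -1,"travel": [0,0,0],"dr": [0,0,0]}

```text
clock: 30.85
position: [535.3, -200.5, 73.5]
eef_rot: [0.0, 0.028, 1.0, -0.0]
contact_force: [-3.9, 1.1, 9.3]
opening: 0.1
```

Emit:
arm_command:
  plan:
    - {"fingers": -1,"travel": [0,0,-20],"dr": [0,0,0]}
    - {"fingers": -1,"travel": [0,0,-35],"dr": [0,0,0]}
    - {"fingers": -1,"travel": [0,0,-35],"dr": [0,0,0]}
    - {"fingers": -1,"travel": [-15,0,-20],"dr": [0,0,0]}
    - {"fingers": -1,"travel": [-30,0,0],"dr": [0,0,0]}
    - {"fingers": -1,"travel": [-35,0,0],"dr": [0,0,0]}
    - {"fingers": -1,"travel": [-35,0,0],"dr": [0,0,0]}
    - {"fingers": -1,"travel": [-30,0,0],"dr": [0,0,0]}
    - {"fingers": -1,"travel": [-11,0,0],"dr": [0,0,0]}
    - {"fingers": -1,"travel": [0,0,0],"dr": [0,0,0]}
    - {"fingers": -1,"travel": [0,0,0],"dr": [0,0,0]}

```text
clock: 31.77
position: [690.7, -208.8, 181.5]
eef_rot: [-0.001, 0.028, 1.0, 0.0]
contact_force: [-0.3, 0.1, -0.5]
opening: 0.0
```

```bash
python3 go.py 692 -208 95 1.516
```

```text
pos [ 690.7 -208.8  181.5] ang_y 1.515 tilt [-0.001  0.   ] t 31.77 open 0.0 F [-0.3  0.1 -0.5]
 travel(cur axes) [-1.3  0.8 86.5] travel(target axes) [-1.2  0.8 86.5] turn [ 0.    -0.001 -0.001] rows>= 2.1
```

Emit:
arm_command:
  plan:
    - {"fingers": -1,"travel": [0,0,29],"dr": [0,0,0]}
    - {"fingers": -1,"travel": [0,0,29],"dr": [0,0,0]}
    - {"fingers": -1,"travel": [0,0,28],"dr": [0,0,0]}
    - {"fingers": -1,"travel": [0,0,0],"dr": [0,0,0]}
    - {"fingers": -1,"travel": [12,0,0],"dr": [0,0,0]}
    - {"fingers": -1,"travel": [12,0,0],"dr": [0,0,0]}
    - {"fingers": -1,"travel": [12,0,0],"dr": [0,0,0]}
    - {"fingers": -1,"travel": [12,0,0],"dr": [0,0,0]}
    - {"fingers": -1,"travel": [12,0,0],"dr": [0,0,0]}
    - {"fingers": -1,"travel": [10,0,0],"dr": [0,0,0]}
    - {"fingers": -1,"travel": [0,0,0],"dr": [0,0,0]}
    - {"fingers": -1,"travel": [0,0,0],"dr": [0,0,0]}

```text
clock: 32.77
position: [621.1, -205.9, 98.2]
eef_rot: [0.001, 0.028, 1.0, -0.0]
contact_force: [0.0, -1.1, -0.1]
opening: 0.1
```

```bash
python3 go.py 622 -208 95 1.516; python3 - <<'E'
from h import *
im=vision.get_image("side");cv2.imwrite("pics/side13.png",cv2.resize(im[190:340,240:400],None,fx=4.5,fy=4,interpolation=cv2.INTER_CUBIC)[:600])
E
```

```text
pos [ 621.1 -205.9   98.2] ang_y 1.514 tilt [ 0.001 -0.001] t 32.77 open 0.1 F [ 0.  -1.1 -0.1]
 travel(cur axes) [-1.  -2.1  3.2] travel(target axes) [-1.  -2.1  3.2] turn [-0.001  0.001 -0.002] rows>= 0.1
```

View pics/side13.png

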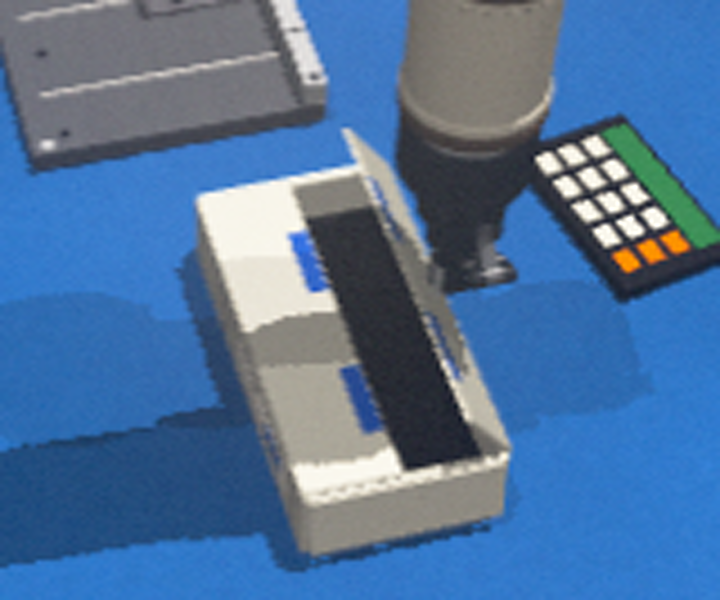

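Emit:
arm_command:
  plan:
    - {"fingers": -1,"travel": [10,0,2],"dr": [0,0,0]}
    - {"fingers": -1,"travel": [8,0,4],"dr": [0,0,0]}
    - {"fingers": -1,"travel": [8,0,6],"dr": [0,0,0]}
    - {"fingers": -1,"travel": [6,0,5],"dr": [0,0,0]}
    - {"fingers": -1,"travel": [3,0,4],"dr": [0,0,0]}
    - {"fingers": -1,"travel": [0,0,3],"dr": [0,0,0]}
    - {"fingers": -1,"travel": [0,0,0],"dr": [0,0,0]}
    - {"fingers": -1,"travel": [0,0,0],"dr": [0,0,0]}

```text
clock: 33.48
position: [584.3, -203.2, 73.4]
eef_rot: [-0.002, 0.028, 1.0, 0.0]
contact_force: [-8.4, 1.6, 17.0]
opening: 0.3
```

Emit:
arm_command:
  plan:
    - {"fingers": -1,"travel": [0,0,1.5],"dr": [0,0,0]}
    - {"fingers": -1,"travel": [0,0,0],"dr": [0,0,0]}

```text
clock: 33.65
position: [584.4, -203.3, 73.3]
eef_rot: [-0.002, 0.028, 1.0, 0.0]
contact_force: [-12.7, 2.6, 26.4]
opening: 0.1
```

Shut. Rise straight up and retreat to the left/back for a clear final look.

Emit:
arm_command:
  plan:
    - {"fingers": -1,"travel": [0,0,-10],"dr": [0,0,0]}
    - {"fingers": -1,"travel": [0,0,-30],"dr": [0,0,0]}
    - {"fingers": -1,"travel": [0,0,-35],"dr": [0,0,0]}
    - {"fingers": -1,"travel": [0,0,-35],"dr": [0,0,0]}
    - {"fingers": -1,"travel": [0,0,-35],"dr": [0,0,0]}
    - {"fingers": -1,"travel": [15,-25,0],"dr": [0,0,0]}
    - {"fingers": -1,"travel": [15,-35,0],"dr": [0,0,0]}
    - {"fingers": -1,"travel": [15,-35,0],"dr": [0,0,0]}
    - {"fingers": -1,"travel": [15,-35,0],"dr": [0,0,0]}
    - {"fingers": -1,"travel": [10,-35,0],"dr": [0,0,0]}
    - {"fingers": -1,"travel": [10,-35,0],"dr": [0,0,0]}
    - {"fingers": -1,"travel": [0,-20,0],"dr": [0,0,0]}

```text
clock: 34.65
position: [489.6, -423.9, 215.3]
eef_rot: [-0.001, 0.031, 1.0, -0.001]
contact_force: [0.7, -1.1, -0.3]
opening: 0.1
```

Emit:
arm_command:
  plan:
    - {"fingers": -1,"travel": [0,-30,0],"dr": [0,0,0]}
    - {"fingers": -1,"travel": [0,-20,0],"dr": [0,0,0]}
    - {"fingers": -1,"travel": [0,0,0],"dr": [0,0,0]}
    - {"fingers": -1,"travel": [0,0,0],"dr": [0,0,0]}
    - {"fingers": -1,"travel": [0,0,0],"dr": [0,0,0]}

```text
clock: 35.07
position: [491.5, -467.0, 215.0]
eef_rot: [-0.0, 0.028, 1.0, 0.001]
contact_force: [0.5, 1.1, 0.3]
opening: -0.0
```

```bash
python3 look.py 14  1 2 3; python3 go.py 600 -400 250 1.516; python3 - <<'E'
from h import *
c=cv2.imread("pics/top14.png")[110:290,140:440];cv2.imwrite("pics/top14w.png",cv2.resize(c,None,fx=2.6,fy=2.6,interpolation=cv2.INTER_CUBIC))
c=cv2.imread("pics/side14.png")[120:340,200:420];cv2.imwrite("pics/side14w.png",cv2.resize(c,None,fx=2.7,fy=2.7,interpolation=cv2.INTER_CUBIC))
E
```

```text
side plate [ 5.39938e+02  2.01442e+02 -6.10000e-02] lines [ 5.18307e+02  1.61350e+02 -1.90000e-02]
   1 ref world [ 6.0679e+02  3.2078e+02 -7.0000e-02] local [ 5.81950e+01  1.20888e+02 -1.00000e-02] score 248
   1 now world [ 6.0679e+02  3.2078e+02 -7.0000e-02] local [ 5.69540e+01  1.63233e+02 -1.10000e-02] score 248
   2 ref world [ 6.0262e+02  2.4161e+02 -1.4000e-01] local [59.016 41.604 -0.073] score 171
   2 now world [ 6.0262e+02  2.4161e+02 -1.4000e-01] local [ 5.7643e+01  8.3947e+01 -7.5000e-02] score 171
   3 ref world [ 5.9909e+02  1.8446e+02 -1.3000e-01] local [ 59.096 -15.65   -0.065] score 82
   3 now world [ 5.9909e+02  1.8446e+02 -1.3000e-01] local [57.627 26.693 -0.066] score 82
top plate [ 5.42340e+02  1.99798e+02 -6.60000e-02] lines [ 5.40138e+02  1.97003e+02 -1.17000e-01]
   1 ref world [ 6.0915e+02  3.1491e+02 -6.0000e-02] local [5.8763e+01 1.1925e+02 2.0000e-03] score 313
   1 now world [ 6.0915e+02  3.1491e+02 -6.0000e-02] local [5.89280e+01 1.22044e+02 4.00000e-03] score 313
   2 ref world [ 6.0416e+02  2.3504e+02 -7.0000e-02] local [ 5.8812e+01  3.9222e+01 -3.0000e-03] score 308
   2 now world [ 6.0416e+02  2.3504e+02 -7.0000e-02] local [59.194 42.016 -0.   ] score 308
   3 ref world [ 5.9917e+02  1.5555e+02 -6.0000e-02] local [ 5.8829e+01 -4.0427e+01  1.0000e-03] score 298
   3 now world [ 5.9917e+02  1.5555e+02 -6.0000e-02] local [ 5.9427e+01 -3.7632e+01  4.0000e-03] score 298
pos [ 492.1 -466.4  215.5] ang_y 1.517 tilt [0.    0.001] t 35.17 open -0.2 F [-0.5  0.1 -0.1]
 travel(cur axes) [-104.1   72.1  -34.4] travel(target axes) [-104.1   72.2  -34.5] turn [ 0.001 -0.     0.001] rows>= 3.2
```

View pics/top14w.png

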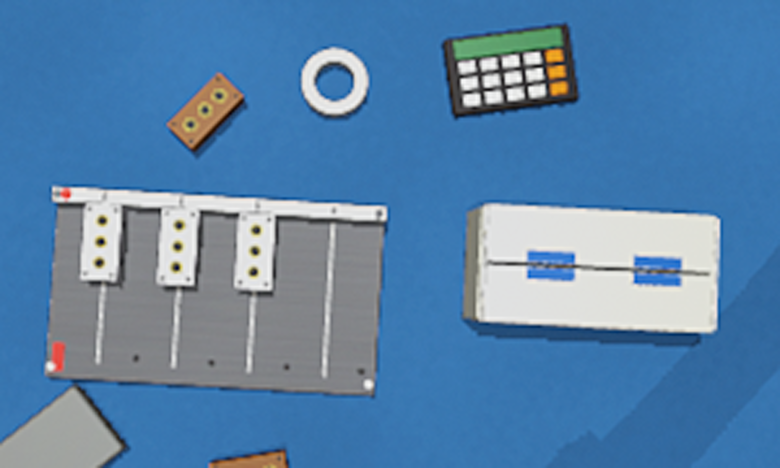

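View pics/side14w.png

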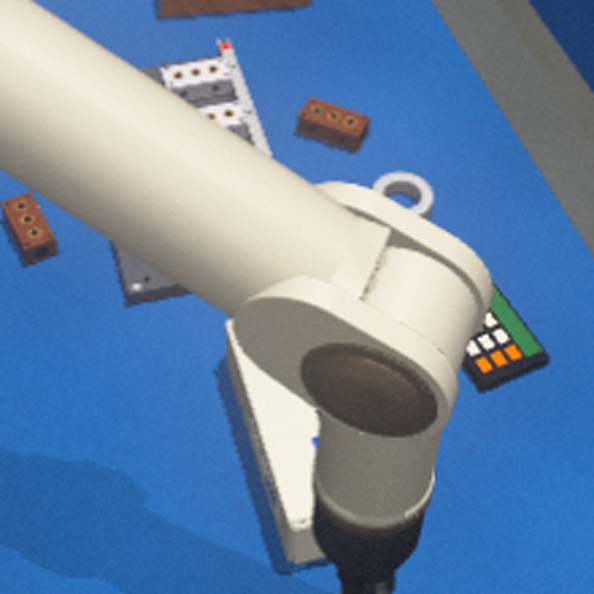

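```bash
python3 - <<'E'
from fit import *
for n,tag,off in(("top","14",(0,0)),("side","10",(-3,4.5))):
    im=cv2.imread(f"pics/{n}{tag}.png");G=grad(im)
    S=[((-40,-19,28),(-40,19,28)),((-40,-19,28),(30,-19,28)),((-40,19,28),(30,19,28))]
    ref=(543,199.4,-.064) if n=="top" else (541.1,203.8,-.063)
    # rail face top edge
    rl,_=fit(n,G,[((85,-165,45),(85,165,45))],ref,0,(4,0.01,.02))
    for k,g in enumerate([(595.5,316.2),(590.4,236.4),(585.4,156.5)]):
        q,f=fit(n,G,S,(g[0]+off[0],g[1]+off[1],-.063),20,(5,5,.04))
        d=q[:2]-np.array(ref[:2]);c,s=np.cos(ref[2]),np.sin(ref[2])
        print(n,k+1,np.round([c*d[0]+s*d[1]-45,-s*d[0]+c*d[1]-(120-80*k),q[2]-ref[2]],3),round(f))
im=cv2.imread("pics/top14.png")[180:240,155:275];cv2.imwrite("pics/top14z.png",cv2.resize(im,None,fx=6.5,fy=6.5,interpolation=cv2.INTER_CUBIC))
E
```

```text
top 1 [-0.511 -0.696  0.008] 358
top 2 [-1.083 -0.059 -0.002] 352
top 3 [-1.402 -0.428  0.006] 333
side 1 [-1.389  0.919 -0.   ] 309
side 2 [-1.55   0.792 -0.02 ] 315
side 3 [-1.621 -0.056  0.004] 317
```

View pics/top14z.png

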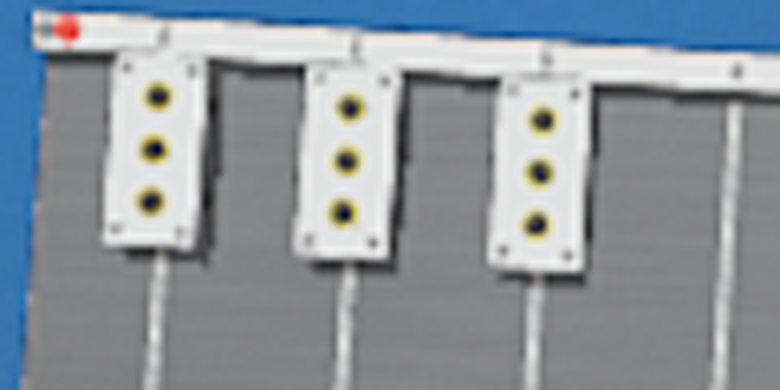

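```bash
python3 -c "
from cell import ctrl
print(ctrl.close_job())"
```

```text
the job is handed in; nothing more can be done
None
```

I folded both carton flaps back, took out the one block in the carton and set all three blocks on white lines 1, 2 and 3. I then folded both flaps shut and handed the job in at about 35 s. It gave no verdict.

- **Blocks:** both cameras put each block within 1 mm of its line and square to within 0.02 rad. The images read each block 0.5 to 1.6 mm short of the rail. However, each one stopped against the rail at 7 to 15 N when I pushed it, so I take the gap as camera offset. Block 3 first sat about 4 mm off line 2, and I re-gripped and corrected it.
- **Flaps:** the images put both at the crease stop (about 2.3 rad) when folded back. Afterwards each was pressed down until it bore on the finger at 73 mm height. The last top picture shows both lying flat.
- **Bystanders:** the calculator, ring gauge, caliper case and brown look-alikes were never approached and look unmoved in the last pictures.

**Checks that disagreed:**
- The two cameras differed by about 2 mm in x and 5 mm in y. I used the top camera because it matched the gripper's own position.
- One automatic block fit in the last looks locked onto the rail's back edge (about 59 mm local x). I redid it without that edge, and the figures above come from the redone fit.
- In the last side picture the arm hid parts of the row and carton. The side figures for the blocks come from the picture taken before the flaps were shut.

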